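# Clear the type magazine into the wash carousel

### The arm

A 6-joint arm with a two-finger parallel gripper is mounted at the origin on the work surface. World frame = base frame: x ahead of the robot, y to its left, z up, the work surface at z = 0. Lengths are in mm, angles in rad, forces in N, time in s.
With the tool pointing down it reaches from about 350 to 775 mm from the base axis. Payload 7.3 kg.
Tool frame: the origin (TCP) lies on the centre line of the jaws, within the pads' length; the fingertips stand 11 mm ahead of it and the grasp point (between the pads) lies 8 mm behind it; z points along the fingers, y is the line along which they close (so a half turn about z gives the same grasp; the last joint's range is limited). The gripper opens to 92 mm and grips with 3 to 60 N. Pads are 19 mm wide; open, the fingers measure 130 mm over their backs; the gripper's body (75 mm by 190 mm) begins 47 mm behind the grasp point.
Start: joints at [1.161, 0.342, 1.524, -0, 1.275, -0.146], TCP at [136.878, 506.861, 237.741] pointing down, gripper open.
Joint ranges: [-2.53, 2.53], [-0.77, 2.02], [0.04, 2.7], [-1, 4.14], [0.28, 2.66], [-3.11, 3.11]. Speed limits (rad/s): [2.57, 2.57, 3.14, 3.14, 3.14, 3.14].

### API

Orientations are given as [roll, pitch, yaw] about the fixed x, y, z axes, in that order (R = Rz(yaw) Ry(pitch) Rx(roll)).
In Python, from plant import bot gives the robot as it stands.
- The arm moves only by the tool step_arm, never from a script. Its argument "deltas" is a list of rows, each a list of 5 numbers: the opening, from 0 (shut) to 1 (fully open), then the shift along the tool's x, y, z each as a share of 0.5 m, from -1 to 1, then the turn about the tool's z as a share of pi/2 rad, from -1 to 1. In form: [[claw, x, y, z, turn], ...]. A call has 1 to 8 rows; each row shifts and turns the commanded pose from where the row before left it, along the tool's axes as they then stand; what a row does not reach is not made up. A row lasts 1/10 s, in which the tool goes at most 50 mm and 8.59 degrees, less where a joint would pass 70% of its speed; a pose out of reach is approached as far as the arm can. A call with a number of a shift or a turn outside -1 to 1 is refused whole. A call with a gripper value outside its range is refused whole. The fingers move at their own pace and stop on an object; the grip force is fixed at half the most. Time passes only in rows, so rows that do not move let the fingers close. It gives the time, the measured TCP pose, the force, the opening and the grip force at its end, in the units of the state.
- bot.get_obs(): the state, without advancing time (a new reading comes with each control period).
- bot.capture(name): name is "scene" or "side" or "wrist"; returns (picture, depth): 480x640x3 uint8, red, green, blue; 480x640 float32, mm along the optical axis (not along the pixel's ray), 0 where there is no reading.
- bot.camera_params(name): a dict with "fov_y" (degrees; the focal length in pixels is half the picture's height over the tangent of half this angle, whatever the lens; pixels are square), "cx", "cy" (the principal point, pixels), "rvec" (rotation vector, rad) and "tvec" (3), from world to camera coordinates, as OpenCV has them. Camera axes: x right, y down, z forward; pixel columns grow to the right and rows downward; lengths in mm; the calibration is good to about 2 mm. A picture is of the moment at which its call begins: read the wrist's pose just before it. camera_params takes no time and is no camera call; for the wrist camera it gives the pose at the moment of the call.
- bot.close_job(): hands the job in; it is judged then, once.
The state is a dict: "time": time; "joint_positions": joint angles; "dq": joint speeds; "tau": joint torques, N m; "tool_pos": TCP position; "tcp_rot": TCP orientation; "contact_force": force on the tool from outside, world axes, zero at the start; "moment": the same for the moment, N m; "grip_width": finger opening in mm; "finger_force": force on a finger pad.
Only numpy, scipy, OpenCV 4.12 (cv2) and the standard library are available. Lean on these libraries where they do the work, as an engineer would, in place of code of your own. Each camera call takes 0.05 s, during which the arm holds its last target. There are 200 camera calls.

### The job

The wash carousel was left between its stops: first turn it back anticlockwise (seen from above) by its black post to the loading stop, with the blue tray on the side nearest the robot, then push each cassette that is latched in the green magazine down until it lets go and springs up, pull it out, and stand all the cassettes, including any already out on the bench, upright inside the tray. When all are in, turn the carousel clockwise to the next click stop, a third of a turn on, so that the tray sits under the hood, and let go. Never drag a cassette out past a closed catch, and leave the ink tin and the wood type lying where they are.

Things in the scene. Friction and masses are not known exactly. Their poses are not given: they have to be found in the camera images.
- magazine: green fixed housing, 100 (x) by 157 mm, 77 mm high, with two open-topped bays side by side along its y axis, 68 mm apart; origin at the underside midway between the bays, x pointing away from the robot at yaw 0, y along the row (bay a at +y). Wells 36 (x) by 47 (y) mm; each holds a cassette.
- bay_a (a point): centre of the mouth of bay a, 77 mm over the bench, axes as the magazine's. A spring lifts the cassette with 8 N: press its handle straight down 15 to 17 mm (10 to 16 N; it bottoms at 17 mm) and the catch opens; let go and it pops up to 22 mm above its latched height, then lifts straight out (another 25 mm to clear the mouth).
- bay_b (a point): centre of the mouth of bay b, 77 mm over the bench, axes as the magazine's. A spring lifts the cassette with 8 N: press its handle straight down 15 to 17 mm (10 to 16 N; it bottoms at 17 mm) and the catch opens; let go and it pops up to 22 mm above its latched height, then lifts straight out (another 25 mm to clear the mouth).
- cassette_a: aluminium type cassette with a heavy foot, 34 (x) by 44 (y) by 55 mm, 0.2-0.3 kg, with an orange handle bar 12 (x) by 36 (y) mm on top from 55 to 87 mm height, and a steel lug at the foot of its +x side reaching x = 28.5 mm. Origin: centre of underside, z up. Starts latched in bay a, underside 35 mm over the bench, axes parallel to the magazine's; may be absent (None).
- cassette_b: aluminium type cassette with a heavy foot, 34 (x) by 44 (y) by 55 mm, 0.2-0.3 kg, with an orange handle bar 12 (x) by 36 (y) mm on top from 55 to 87 mm height, and a steel lug at the foot of its +x side reaching x = 28.5 mm. Origin: centre of underside, z up. Starts latched in bay b, underside 35 mm over the bench, axes parallel to the magazine's; may be absent (None).
- cassette_d: aluminium type cassette with a heavy foot, 34 (x) by 44 (y) by 55 mm, 0.2-0.3 kg, with an orange handle bar 12 (x) by 36 (y) mm on top from 55 to 87 mm height, and a steel lug at the foot of its +x side reaching x = 28.5 mm. Origin: centre of underside, z up. Starts standing loose on the bench between magazine and carousel; one of d and e may be absent (None).
- cassette_e: aluminium type cassette with a heavy foot, 34 (x) by 44 (y) by 55 mm, 0.2-0.3 kg, with an orange handle bar 12 (x) by 36 (y) mm on top from 55 to 87 mm height, and a steel lug at the foot of its +x side reaching x = 28.5 mm. Origin: centre of underside, z up. Starts standing loose on the bench between magazine and carousel; one of d and e may be absent (None).
- catch_a (a joint): how far the catch of bay a has slid open, m: 0 = closed, hooked over the lug; above 0.008 = clear. It stays where it is pushed. A small red flag on the housing's rear top edge (+x side) behind the bay moves with it, about 10 mm away from the bay when open.
- catch_b (a joint): how far the catch of bay b has slid open, m: 0 = closed, hooked over the lug; above 0.008 = clear. It stays where it is pushed. A small red flag on the housing's rear top edge (+x side) behind the bay moves with it, about 10 mm away from the bay when open.
- carousel_base: fixed grey base of the wash carousel with a blue hood on a column; origin on the turntable's axis at bench height, z up. Hood: 60 degrees anticlockwise of +x, roof's underside 148 mm and top 166 mm over the bench, from 60 to 210 mm off the axis, 130 mm wide; its column stands 188 to 212 mm off the axis.
- carousel_axis (a point): point on the turntable's axis at the height of its deck (38 mm over the bench), axes as the base's.
- carousel (a joint): angle of the aluminium turntable (336 mm across), rad, growing clockwise from above; starts between 0.5 and 1.6; 0 = loading stop, tray on the base's -x side, 2.094 = wash stop, tray under the hood; click stops at both pull in from 0.04 rad; entering or leaving one takes about 5 N at the post, little between. Ends of travel -0.25 and 2.45.
- tray_floor (a point): centre of the floor of the blue tray on the turntable, 41 mm over the bench, 90 mm from the axis; its axes turn with the tray: x points to the axis, z up. The tray is 124 (x) by 112 (y) mm inside with walls 4 mm thick whose tops are 17 mm above the floor: room for four cassettes, two by two.
- post_top (a point): centre of the top of the round black turning post, 18 mm thick, 75 mm tall (top 113 mm over the bench), 115 mm from the axis; turns with the carousel.
- ink_tin: white and red ink tin, 64 mm across, 50 mm high, a bystander; origin centre of underside.
- wood_type_1: dark wooden type block with black bars, 50 by 80 by 20 mm lying on the bench, a bystander; origin centre of underside.
- wood_type_2: another wooden type block 50 by 80 by 20 mm with red ornaments, a bystander; origin centre of underside.

How it is judged:
By the outcome, as a careful person would: the job done as asked, in the order asked, and still so for the second after the job is handed in, with the robot touching nothing.
Of cassette_d, cassette_e only 1 to 2 are there at a start; the rules pass over those that are not, and their reading is None.
At some moment in a run one of cassette_d, cassette_e may be knocked a few centimetres aside while the robot is not near it.
It also fails if it takes over 210 s, if anything falls off the work surface, if the arm or the gripper's body presses on something with over 40 N, if the wrist force passes 120 N, or if a joint passes its speed limit or range.

## Working session

There is one attempt and no reset: what is moved stays moved. The work goes in short steps, Python scripts to look and compute and a tool call to move; the robot and the scene stay as the last step left them, time stands still between calls to the robot, and variables do not carry over. Pictures are saved under pics/ and viewed, at most 14 in all, crops included, and the job is handed in when it is done.

Besides the shell and the picture viewer there is one more tool, called as a command line: name --pt "numbers of a row" for each row, then --argument value for the rest. step_arm: Moves the arm, as the interface text tells. Shift numbers are shares of 0.5 m and turn numbers shares of pi/2 rad, none past 1 either way. Its arguments: {"type":"object","properties":{"deltas":{"type":"array","items":{"type":"array","items":{"type":"number","minimum":-1,"maximum":1}}}},"required":["deltas"]}

```bash
mkdir -p pics; ls
cat > h.py <<'E'
import numpy as np, cv2
from plant import bot
def cap(n,f=None):
    p=bot.camera_params(n); im,d=bot.capture(n)
    if f: cv2.imwrite('pics/'+f,im[:,:,::-1])
    np.savez('/tmp/'+n+'.npz',im=im,d=d,rv=p['rvec'],tv=p['tvec'],f=240/np.tan(np.radians(p['fov_y'])/2),cx=p['cx'],cy=p['cy'])
    return load(n)
def load(n): return dict(np.load('/tmp/'+n+'.npz'))
def cloud(c):
    d=c['d']; v,u=np.mgrid[:480,:640]
    P=np.stack([(u-c['cx'])/c['f']*d,(v-c['cy'])/c['f']*d,d],-1)
    R=cv2.Rodrigues(c['rv'])[0]
    return (P-c['tv'].ravel())@R
def ray(c,u,v,z):
    R=cv2.Rodrigues(c['rv'])[0]; o=-R.T@c['tv'].ravel()
    r=R.T@np.array([(u-c['cx'])/c['f'],(v-c['cy'])/c['f'],1]); return o+r*(z-o[2])/r[2]
E
python3 - <<'E'
from h import *
for n in['scene','side']:
    c=cap(n,n+'0.png'); R=cv2.Rodrigues(c['rv'])[0]; print(n,c['f'],-R.T@c['tv'].ravel(),R[2])
o=bot.get_obs(); print({k:np.round(v,3) for k,v in o.items()})
E
```

```text
pics
scene 499.8670144088402 [1076.20910966 -601.77675806  669.27141612] [-0.51920065  0.60427451 -0.60438647]
side 516.1513831867371 [226.32954906 420.20864787 765.20175253] [ 0.40741087 -0.50638123 -0.75999634]
{'time': np.float64(0.1), 'joint_positions': array([ 1.161,  0.343,  1.525, -0.   ,  1.275, -0.146]), 'dq': array([ 0.001, -0.002, -0.002,  0.001, -0.   , -0.   ]), 'tau': array([ 2.0000e-03, -4.3201e+01, -2.4470e+01,  7.2000e-02,  5.3000e-02,
       -0.0000e+00]), 'tool_pos': array([136.765, 506.548, 237.131]), 'tcp_rot': array([-3.14 , -0.   ,  2.878]), 'contact_force': array([-0.24 ,  0.455,  0.391]), 'moment': array([0.003, 0.035, 0.01 ]), 'finger_force': np.float64(0.0), 'grip_width': np.float64(91.86)}
```

View pics/scene0.png

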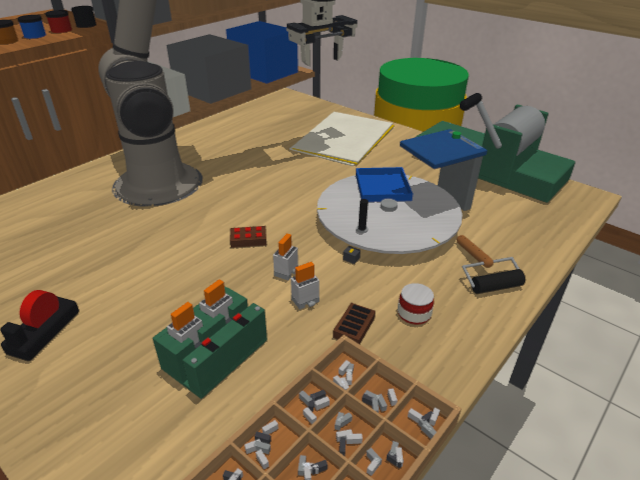

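View pics/side0.png

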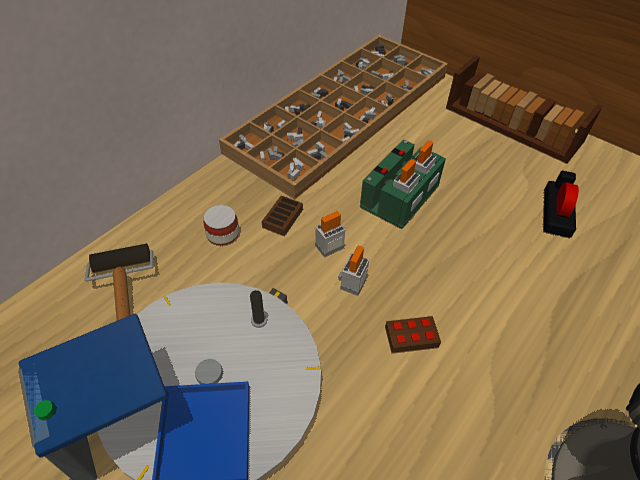

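Scene: the magazine with two latched cassettes sits at scene (212,335), and loose cassettes stand at (286,258) and (305,287). The post is at (363,203–228) and the tray at (385,185), about 90° away from loading. Next I'll measure positions from the depth clouds.

```bash
cat >> h.py <<'E'
def handles(c,zmin=60,area=20):
    P=cloud(c); hsv=cv2.cvtColor(c['im'],cv2.COLOR_RGB2HSV)
    m=(hsv[...,0]>6)&(hsv[...,0]<20)&(hsv[...,1]>190)&(hsv[...,2]>120)&(P[...,2]>zmin)&(P[...,2]<190)&(c['d']>0)
    n,l,s,_=cv2.connectedComponentsWithStats(m.astype(np.uint8))
    out=[]
    for i in range(1,n):
        if s[i,4]<area: continue
        q=P[l==i]; zt=np.percentile(q[:,2],97); t=q[q[:,2]>zt-5]
        r=cv2.minAreaRect(t[:,:2].astype(np.float32))
        b=cv2.boxPoints(r); e=[b[1]-b[0],b[2]-b[1]]; L=max(e,key=np.linalg.norm)
        out.append((s[i,:4].tolist(),len(t),np.round(r[0],1).tolist(),round(float(zt),1),np.round(r[1],1).tolist(),round(float(np.degrees(np.arctan2(L[1],L[0]))%180),1)))
    return out
E
python3 - <<'E'
from h import *
for n in['scene','side']:
    c=load(n); print(n); [print(' ',x) for x in handles(c)]
    P=cloud(c); im=c['im'].astype(int); hsv=cv2.cvtColor(c['im'],cv2.COLOR_RGB2HSV)
    ok=c['d']>0
    # deck: gray z 33..42
    m=ok&(abs(P[...,2]-38)<4)&(hsv[...,1]<50)&(hsv[...,2]>90)&(P[...,1]>-100)
    q=P[m]; print('deck n',m.sum(),np.median(q[:,2]))
    ctr,r=cv2.minEnclosingCircle(q[:,:2].astype(np.float32)); print('  circle',ctr,r)
    m=ok&(hsv[...,2]<70)&(P[...,2]>60)&(P[...,2]<125)&(np.hypot(P[...,0]-ctr[0],P[...,1]-ctr[1])<150)
    q=P[m]; print('  post',m.sum(),np.median(q,0) if m.sum() else 0, q[q[:,2]>108].mean(0))
    m=ok&(hsv[...,0]>105)&(hsv[...,0]<125)&(hsv[...,1]>150)&(P[...,2]>30)&(P[...,2]<70)&(np.hypot(P[...,0]-ctr[0],P[...,1]-ctr[1])<170)
    q=P[m]; print('  tray',m.sum(),cv2.minAreaRect(q[:,:2].astype(np.float32)))
    m=ok&(hsv[...,0]>105)&(hsv[...,0]<125)&(hsv[...,1]>150)&(P[...,2]>155)&(P[...,2]<175)
    q=P[m]; print('  hood',m.sum(),cv2.minAreaRect(q[:,:2].astype(np.float32)))
    m=ok&(hsv[...,0]>60)&(hsv[...,0]<95)&(hsv[...,1]>100)&(abs(P[...,2]-77)<5)&(P[...,1]<100)
    q=P[m]; print('  mag',m.sum(),cv2.minAreaRect(q[:,:2].astype(np.float32)))
    m=ok&((hsv[...,0]<4)|(hsv[...,0]>176))&(hsv[...,1]>180)&(P[...,2]>70)&(P[...,2]<110)&(P[...,1]<100)
    q=P[m]; print('  flags',m.sum(),q[::max(1,len(q)//8)].round(0).tolist())
E
python3 - <<'E'
from h import *
c=load('scene'); s=cv2.resize(c['im'][170:400,140:480,::-1],None,fx=2.3,fy=2.3,interpolation=cv2.INTER_CUBIC); cv2.imwrite('pics/crop1.png',s); print(s.shape)
E
```

```text
scene
  ([279, 234, 12, 21], 69, [511.5, -43.9], 86.7, [11.5, 36.5], 107.0)
  ([296, 262, 18, 20], 97, [597.5, -80.1], 86.7, [35.4, 14.8], 70.4)
  ([204, 280, 20, 26], 116, [550.0, -249.1], 123.4, [13.1, 35.7], 95.8)
  ([171, 302, 21, 28], 135, [554.4, -317.0], 123.3, [13.5, 34.3], 92.0)
deck n 7508 36.22094852930513
  circle (-672.4419555664062, 863.040283203125) 1666.49072265625
  post 0 0 [nan nan nan]
  tray 0 ((0.0, 0.0), (0.0, 0.0), 0.0)
  hood 1718 ((610.89794921875, 376.4810485839844), (150.3125457763672, 131.35910034179688), 68.74078369140625)
  mag 2104 ((573.0796508789062, -281.83123779296875), (100.53172302246094, 157.48207092285156), 3.487781047821045)
  flags 404 [[284.0, -431.0, 79.0], [301.0, -424.0, 77.0], [296.0, -445.0, 81.0], [310.0, -438.0, 80.0], [301.0, -454.0, 79.0], [310.0, -442.0, 72.0], [302.0, -462.0, 72.0], [600.0, -241.0, 77.0], [605.0, -316.0, 79.0]]
side
  ([418, 141, 15, 22], 73, [552.8, -314.1], 124.1, [11.1, 36.9], 96.8)
  ([401, 159, 15, 22], 82, [548.5, -247.3], 124.3, [11.7, 37.7], 91.8)
  ([321, 211, 20, 20], 99, [596.8, -78.9], 88.3, [35.4, 13.1], 73.4)
  ([350, 246, 14, 26], 118, [510.5, -41.6], 88.7, [11.4, 37.9], 105.6)
deck n 21817 38.0037600956436
  circle (956.2276000976562, 106.60501098632812) 590.5650634765625
  post 0 0 [nan nan nan]
  tray 0 ((0.0, 0.0), (0.0, 0.0), 0.0)
  hood 11701 ((609.1239624023438, 378.8704833984375), (148.79803466796875, 132.0158233642578), 68.62613677978516)
  mag 1217 ((570.0128173828125, -279.4633483886719), (99.6045150756836, 160.05482482910156), 3.3056678771972656)
  flags 274 [[605.0, -320.0, 80.0], [597.0, -243.0, 81.0], [296.0, -456.0, 78.0], [302.0, -435.0, 81.0], [290.0, -438.0, 82.0], [299.0, -427.0, 76.0], [286.0, -427.0, 79.0], [294.0, -419.0, 73.0], [281.0, -421.0, 72.0]]
(529, 782, 3)<stdin>:11: RuntimeWarning: Mean of empty slice.
  ret = um.true_divide(
```

View pics/crop1.png

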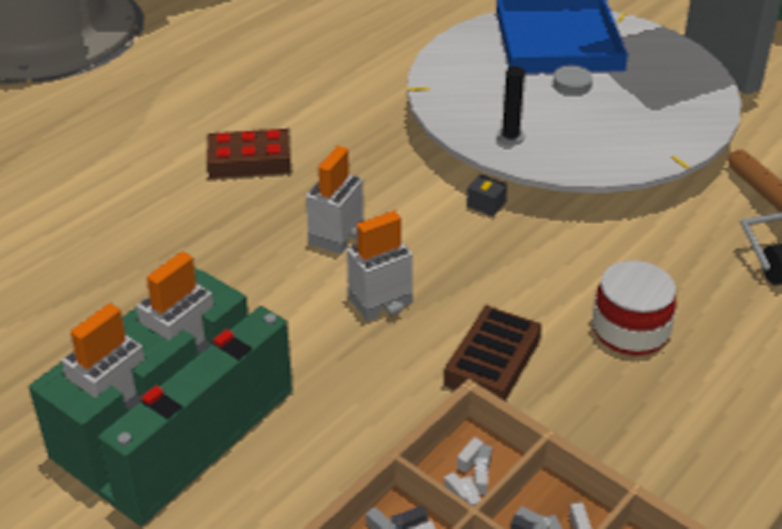

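Run:
```python
from h import *
for n in['scene','side']:
    c=load(n); P=cloud(c); hsv=cv2.cvtColor(c['im'],cv2.COLOR_RGB2HSV); ok=c['d']>0
    rr=np.hypot(P[...,0]-561,P[...,1]-252); 
    m=ok&(abs(P[...,2]-38)<3)&(rr<185)&(hsv[...,1]<60)
    q=P[m]; h=cv2.convexHull(q[:,:2].astype(np.float32)); print(n,m.sum(),cv2.minEnclosingCircle(h))
    m=ok&(P[...,2]>70)&(P[...,2]<120)&(rr<140)&(hsv[...,2]<80)
    q=P[m]; t=q[q[:,2]>106]; print(' post',m.sum(),len(t),q.mean(0),t.mean(0) if len(t) else 0,q.max(0))
    m=ok&(hsv[...,0]>100)&(hsv[...,0]<125)&(hsv[...,1]>150)&(P[...,2]>36)&(P[...,2]<70)&(rr<200)
    q=P[m]; print(' tray',m.sum(),cv2.minAreaRect(q[:,:2].astype(np.float32)),np.percentile(q[:,2],[5,50,95]))
    for lo,hi,s0,s1 in[(45,56,0,255),(15,23,0,255)]:
        m=ok&(P[...,2]>lo)&(P[...,2]<hi)&(P[...,0]>400)&(P[...,0]<720)&(P[...,1]>-200)&(P[...,1]<75)&(rr>175)
        k,l,s,ce=cv2.connectedComponentsWithStats(m.astype(np.uint8))
        print(' z',lo,[(s[i,:4].tolist(),np.round(cv2.minAreaRect(P[l==i][:,:2].astype(np.float32))[0]).tolist(),np.round(cv2.minAreaRect(P[l==i][:,:2].astype(np.float32))[1]).tolist()) for i in range(1,k) if s[i,4]>60])
```

```text
scene 5763 ((561.9148559570312, 252.34451293945312), 168.62020874023438)
 post 151 43 [571.54642134 133.95635716  94.11690725] [570.06326104 136.28793848 110.31052844] [580.2026294  148.50148406 114.48627983]
 tray 1571 ((497.34234619140625, 317.85394287109375), (118.394287109375, 140.0055389404297), 43.90150833129883) [37.33812609 40.46389071 55.82648282]
 z 45 [([273, 246, 25, 17], [512.0, -42.0], [35.0, 47.0]), ([291, 276, 29, 15], [599.0, -81.0], [46.0, 35.0])]
 z 15 [([274, 260, 25, 15], [523.0, -47.0], [54.0, 29.0]), ([292, 291, 28, 13], [607.0, -89.0], [52.0, 27.0]), ([333, 303, 39, 32], [709.0, -76.0], [40.0, 84.0])]
side 21264 ((560.1774291992188, 253.44461059570312), 168.17068481445312)
 post 253 114 [564.46816774 142.0855948   98.77992558] [566.27460055 140.42871264 111.78617976] [574.65587652 148.66398422 115.42622298]
 tray 8538 ((500.6845397949219, 315.2080078125), (121.73690032958984, 139.78916931152344), 42.95195007324219) [39.16176663 41.41091139 58.1644212 ]
 z 45 [([316, 225, 29, 18], [596.0, -78.0], [46.0, 34.0]), ([342, 258, 27, 24], [510.0, -41.0], [34.0, 45.0])]
 z 15 [([265, 200, 38, 32], [708.0, -75.0], [43.0, 81.0]), ([386, 320, 14, 14], [408.0, -6.0], [31.0, 16.0])]
```

Measured so far:
- Axis is about (561, 253), base yaw about 8.7° and θ about 0.96. The post is at (567.5, 139).
- Handles: a (549, -248), b (553.5, -315.5), and loose ones at (511, -43) and (597, -80).

First I'll turn the wrist so the jaws close along the post's tangent, then move over it.

step_arm --pt "1 0 0 0 0.0885" --pt "0.6 0 0 0 0.0885" --pt "0.6 0 0 0 0.0885" --pt "0.6 0 0 0 0.0885" --pt "0.6 0 0 0 0.0885" --pt "0.6 0 0 0 0.0885" --pt "0.6 0 0 0 0.0885" --pt "0.6 0 0 0 0.0885"

```text
time: 0.9
tool_pos: [136.8, 506.6, 237.3]
tcp_rot: [-3.141, 0.001, 1.76]
contact_force: [-0.3, -0.6, -0.3]
grip_width: 55.0
finger_force: 0.0
```

step_arm --pt "0.6 0 0 0 0.0885" --pt "0.6 -0.065 0.068 0 0" --pt "0.6 -0.065 0.068 0 0" --pt "0.6 -0.065 0.068 0 0" --pt "0.6 -0.065 0.068 0 0" --pt "0.6 -0.065 0.068 0 0" --pt "0.6 -0.065 0.068 0 0" --pt "0.6 -0.065 0.068 0 0"

```text
time: 1.7
tool_pos: [388.3, 291.4, 237.6]
tcp_rot: [-3.141, -0.0, 1.627]
contact_force: [1.1, 0.4, 0.7]
grip_width: 55.0
finger_force: 0.0
```

step_arm --pt "0.6 -0.065 0.068 0 0" --pt "0.6 -0.065 0.068 0 0" --pt "0.6 -0.065 0.068 0 0" --pt "0.6 -0.065 0.068 0 0" --pt "0.6 0 0 0 0" --pt "0.6 0 0 0 0"

```text
time: 2.3
tool_pos: [530.3, 170.1, 236.9]
tcp_rot: [-3.14, -0.0, 1.624]
contact_force: [0.1, 1.0, -0.2]
grip_width: 55.5
finger_force: 0.0
```

step_arm --pt "0.6 -0.033 0.036 0 0" --pt "0.6 -0.033 0.036 0 0" --pt "0.6 0 0 0.08 0" --pt "0.6 0 0 0.08 0" --pt "0.6 0 0 0.06 0" --pt "0.6 0 0 0.04 0" --pt "0.6 0 0 0.018 0" --pt "0.6 0 0 0 0"

```text
time: 3.1
tool_pos: [566.8, 140.9, 97.9]
tcp_rot: [-3.139, -0.0, 1.628]
contact_force: [0.6, -0.1, -0.1]
grip_width: 55.1
finger_force: 0.0
```

Run:
```python
from h import *
cap('wrist','w1.png')
```

```text
(no output)
```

View pics/w1.png

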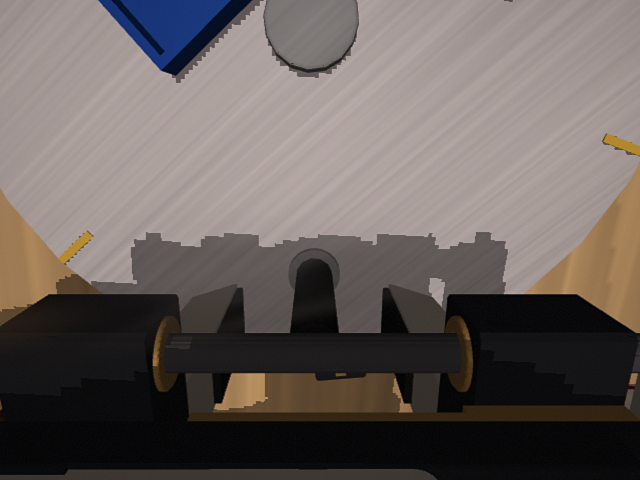

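The post (315,290) is centred between the open fingers. I'll close on it and turn anticlockwise by about 55°.

step_arm --pt "0 0 0 0 0" --pt "0 0 0 0 0" --pt "0 0 0 0 0" --pt "0 0 0 0 0" --pt "0 0 0 0 0"

```text
time: 3.65
tool_pos: [568.1, 139.8, 99.0]
tcp_rot: [3.141, -0.0, 1.627]
contact_force: [-0.1, 0.2, 1.3]
grip_width: 19.5
finger_force: 0.0
```

step_arm --pt "0 0.0006 0.016 0 -0.044" --pt "0 0.0006 0.016 0 -0.044" --pt "0 0.0006 0.016 0 -0.044" --pt "0 0.0006 0.016 0 -0.044" --pt "0 0.0006 0.016 0 -0.044" --pt "0 0.0006 0.016 0 -0.044" --pt "0 0.0006 0.016 0 -0.044" --pt "0 0.0006 0.016 0 -0.044"

```text
time: 4.45
tool_pos: [627.1, 161.6, 98.9]
tcp_rot: [-3.141, -0.002, 2.183]
contact_force: [-4.2, 3.0, 4.0]
grip_width: 17.4
finger_force: 30.0
```

step_arm --pt "0 0.0006 0.016 0 -0.044" --pt "0 0.0006 0.016 0 -0.044" --pt "0 0.0006 0.016 0 -0.044" --pt "0 0.0006 0.016 0 -0.044" --pt "0 0.0006 0.016 0 -0.044" --pt "0 0.0006 0.016 0 -0.044" --pt "0 0 0 0 0" --pt "0 0 0 0 0"

```text
time: 5.25
tool_pos: [658.7, 196.7, 98.9]
tcp_rot: [-3.141, -0.004, 2.595]
contact_force: [-6.3, 2.5, 4.9]
grip_width: 17.2
finger_force: 30.0
```

```bash
cat >> h.py <<'E'
def tray(c):
    P=cloud(c); hsv=cv2.cvtColor(c['im'],cv2.COLOR_RGB2HSV); rr=np.hypot(P[...,0]-561,P[...,1]-253)
    m=(c['d']>0)&(hsv[...,0]>100)&(hsv[...,0]<125)&(hsv[...,1]>150)&(P[...,2]>36)&(P[...,2]<66)&(rr<200)
    r=cv2.minAreaRect(P[m][:,:2].astype(np.float32)); v=np.subtract(r[0],(561,253))
    return m.sum(),r,np.hypot(*v),np.degrees(np.arctan2(v[1],v[0]))%360
E
python3 - <<'E'
from h import *
for n in['scene','side']: print(tray(cap(n,n+'1.png')))
E
```

```text
(np.int64(1644), ((472.99908447265625, 237.10227966308594), (133.9932098388672, 126.03950500488281), 9.82478141784668), np.float64(89.42538032103315), np.float64(190.24026690114448))
(np.int64(7673), ((471.64056396484375, 238.12548828125), (132.92247009277344, 121.71316528320312), 9.721351623535156), np.float64(90.58896128884805), np.float64(189.45063850949285))
```

View pics/side1.png

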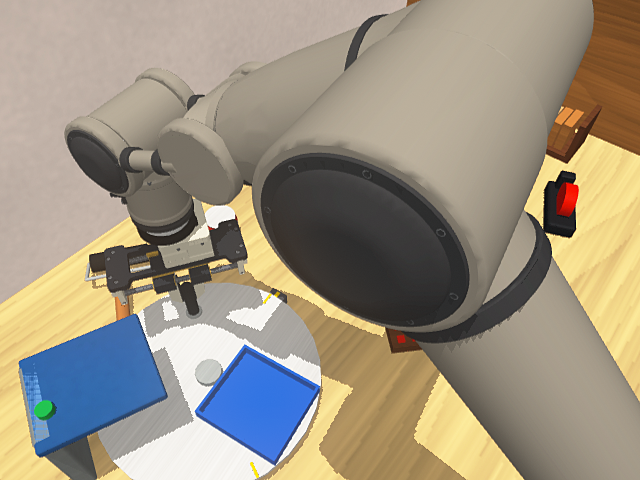

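The tray is on the near side at about 189.5° (the stop should be about 188.7°), with its centre at pixel (258,403). I'll let go so the detent centres it, then rise and re-measure.

step_arm --pt "0.6 0 0 0 0" --pt "0.6 0 0 0 0" --pt "0.6 0 0 0 0" --pt "0.6 0 0 0 0" --pt "0.6 0 0 -0.06 0" --pt "0.6 0 0 -0.08 0" --pt "0.6 0 0 -0.08 0" --pt "0.6 0 0 -0.08 0"

```text
time: 6.15
tool_pos: [660.3, 195.3, 250.3]
tcp_rot: [3.142, 0.0, 2.594]
contact_force: [0.0, 0.6, 0.3]
grip_width: 55.0
finger_force: 0.0
```

```bash
cat >> h.py <<'E'
def go(x,y,z=None,yaw=None):
    "shift shares in the frame after turning to yaw (deg, mod 180)"
    o=bot.get_obs(); p=o['tool_pos']; w=np.degrees(o['tcp_rot'][2])
    if yaw is None: yaw=w
    d=(yaw-w+90)%180-90; a=np.radians(w+d); dx,dy=x-p[0],y-p[1]
    print('pose',p.round(1),'yaw %.1f'%w,'turn share %.4f (%.1f deg)'%(-d/90,d),'x %.4f y %.4f'%((dx*np.cos(a)+dy*np.sin(a))/500,(dx*np.sin(a)-dy*np.cos(a))/500),'dist %.0f'%np.hypot(dx,dy), '' if z is None else 'z %.4f'%(-(z-p[2])/500))
E
python3 - <<'E'
from h import *
for n in['scene','side']:
    c=cap(n); print(tray(c)); P=cloud(c); hsv=cv2.cvtColor(c['im'],cv2.COLOR_RGB2HSV); [print(x) for x in handles(c)]
    rr=np.hypot(P[...,0]-561,P[...,1]-253)
    # tray wall outer fit: deck, tray floor
    m=(c['d']>0)&(hsv[...,0]>100)&(hsv[...,0]<125)&(hsv[...,1]>150)&(P[...,2]>52)&(P[...,2]<64)&(rr<200)
    print('rim',m.sum(),cv2.minAreaRect(P[m][:,:2].astype(np.float32)))
go(549,-248,yaw=93.4)
E
```

```text
(np.int64(1835), ((473.015869140625, 237.2661895751953), (133.3681640625, 127.16596984863281), 10.060738563537598), np.float64(89.37986391555604), np.float64(190.13878107350266))
([279, 233, 12, 21], 70, [511.2, -42.3], 87.0, [12.4, 36.4], 109.4)
([296, 262, 18, 19], 96, [598.2, -80.5], 86.7, [34.3, 14.2], 68.9)
([204, 280, 20, 26], 130, [550.3, -249.3], 123.0, [13.6, 35.3], 96.3)
([171, 302, 23, 28], 147, [554.7, -316.8], 123.1, [13.3, 34.3], 94.7)
rim 362 ((473.01873779296875, 237.41375732421875), (133.37071228027344, 126.87116241455078), 10.017895698547363)
(np.int64(7630), ((472.0491638183594, 238.41421508789062), (133.43930053710938, 121.3172836303711), 9.723297119140625), np.float64(90.13876180043403), np.float64(189.3122489060516))
([321, 211, 20, 21], 108, [595.7, -78.4], 88.6, [35.6, 13.3], 74.1)
([350, 246, 14, 26], 119, [510.2, -41.7], 88.8, [11.7, 37.3], 105.1)
rim 1117 ((472.0597229003906, 238.35263061523438), (133.43930053710938, 121.19232940673828), 9.723297119140625)
pose [662.8 195.8 256.2] yaw 148.6 turn share 0.6136 (-55.2 deg) x -0.8726 y -0.2797 dist 458
```

step_arm --pt "0 0 0 0 0.0767" --pt "0 0 0 0 0.0767" --pt "0 0 0 0 0.0767" --pt "0 0 0 0 0.0767" --pt "0 0 0 0 0.0767" --pt "0 0 0 0 0.0767" --pt "0 0 0 0 0.0767" --pt "0 0 0 0 0.0767"

```text
time: 7.05
tool_pos: [660.3, 195.3, 247.9]
tcp_rot: [-3.141, 0.0, 1.625]
contact_force: [0.3, -0.2, 0.6]
grip_width: 0.5
finger_force: 0.0
```

step_arm --pt "0 -0.087 -0.028 0 0" --pt "0 -0.087 -0.028 0 0" --pt "0 -0.087 -0.028 0 0" --pt "0 -0.087 -0.028 0 0" --pt "0 -0.087 -0.028 0 0" --pt "0 -0.087 -0.028 0 0" --pt "0 -0.087 -0.028 0 0" --pt "0 -0.087 -0.028 0 0"

```text
time: 7.85
tool_pos: [568.4, -160.3, 248.2]
tcp_rot: [-3.141, -0.0, 1.63]
contact_force: [1.3, 0.5, 0.5]
grip_width: 0.7
finger_force: 0.0
```

step_arm --pt "0 -0.087 -0.028 0 0" --pt "0 -0.087 -0.028 0 0" --pt "0 0 0 0.08 0" --pt "0 0 0 0.06 0" --pt "0 0 0 0 0" --pt "0 0 0 0 0"

```text
time: 8.45
tool_pos: [546.6, -247.1, 178.8]
tcp_rot: [-3.141, -0.0, 1.63]
contact_force: [0.0, -0.1, 0.4]
grip_width: 0.2
finger_force: 0.0
```

Run:
```python
from h import *
c=cap('wrist','w2.png'); [print(x) for x in handles(c)]
go(549.3,-248.2,140,93.4)
```

```text
([305, 241, 22, 47], 740, [547.5, -243.1], 124.0, [10.7, 24.4], 93.1)
([306, 374, 13, 39], 133, [551.3, -316.7], 123.7, [24.9, 6.4], 83.9)
pose [ 547.3 -247.2  180. ] yaw 93.4 turn share 0.0004 (-0.0 deg) x -0.0022 y 0.0040 dist 2 z 0.0801
```

View pics/w2.png

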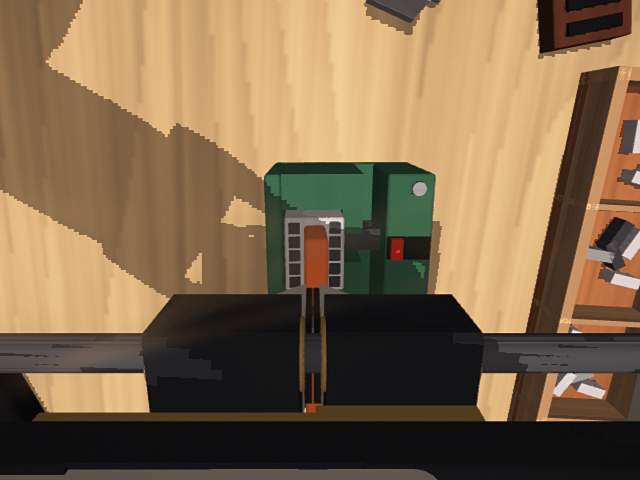

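The handle (317,255) is under the closed fingers, and the catch flag (397,248) is next to its bay. Pressing bay a now.

step_arm --pt "0 -0.001 0.003 0.05 0" --pt "0 0 0 0.032 0" --pt "0 0 0 0.01 0" --pt "0 0 0 0.01 0" --pt "0 0 0 0.008 0" --pt "0 0 0 0 0" --pt "0 0 0 0 0"

```text
time: 9.2
tool_pos: [548.4, -247.9, 127.2]
tcp_rot: [3.14, 0.002, 1.631]
contact_force: [-6.0, 0.6, 9.3]
grip_width: 0.3
finger_force: 4.7
```

step_arm --pt "0 0 0 0.006 0" --pt "0 0 0 0.006 0" --pt "0 0 0 0.004 0" --pt "0 0 0 0 0" --pt "0 0 0 0 0"

```text
time: 9.7
tool_pos: [548.2, -248.1, 120.2]
tcp_rot: [3.14, 0.003, 1.631]
contact_force: [-9.3, 1.7, 15.8]
grip_width: 0.5
finger_force: 8.2
```

step_arm --pt "0 0 0 0.003 0" --pt "0 0 0 0.003 0" --pt "0 0 0 0 0" --pt "0 0 0 0 0"

```text
time: 10.1
tool_pos: [548.2, -248.1, 117.3]
tcp_rot: [3.14, 0.003, 1.631]
contact_force: [-10.9, 1.1, 16.9]
grip_width: 0.4
finger_force: 8.8
```

Run:
```python
from h import *
c=cap('scene'); s=cv2.resize(c['im'][220:400,130:290,::-1],None,fx=3.3,fy=3.3,interpolation=cv2.INTER_CUBIC); cv2.imwrite('pics/crop2.png',s)
```

```text
(no output)
```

View pics/crop2.png

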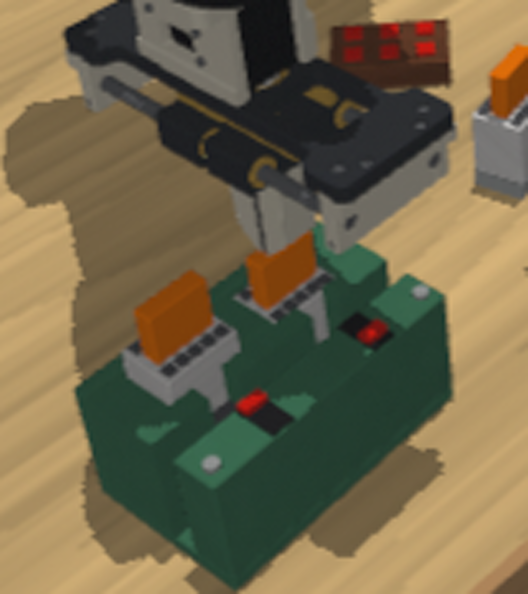

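Flag a has moved away from its bay, at crop (373,330), so catch a is open. Flag b, at (253,403), is still closed. I'll rise, open the fingers and check the pop-up.

step_arm --pt "0 0 0 -0.02 0" --pt "0 0 0 -0.04 0" --pt "0 0 0 -0.07 0" --pt "0.45 0 0 0 0" --pt "0.45 0 0 0 0" --pt "0.45 0 0 0 0"

```text
time: 10.75
tool_pos: [548.0, -247.2, 177.7]
tcp_rot: [3.142, -0.0, 1.631]
contact_force: [-0.6, 0.7, 0.6]
grip_width: 19.6
finger_force: 0.0
```

Run:
```python
from h import *
for n in ['scene','side','wrist']:
    [print(n,x) for x in handles(cap(n),area=60)]
go(549.3,-248.2,134,93.4)
```

```text
scene ([279, 234, 12, 20], 71, [512.3, -44.5], 87.2, [12.7, 34.4], 102.8)
scene ([296, 262, 18, 20], 98, [597.1, -80.5], 86.3, [34.0, 15.2], 71.3)
scene ([201, 270, 22, 26], 124, [548.3, -249.7], 143.8, [12.8, 33.5], 92.3)
scene ([171, 302, 23, 28], 148, [555.0, -316.9], 123.1, [13.1, 34.8], 91.0)
side ([403, 151, 15, 24], 78, [545.7, -245.1], 145.5, [10.9, 35.1], 92.0)
side ([321, 211, 20, 21], 104, [596.7, -78.8], 88.8, [36.8, 13.2], 72.6)
side ([350, 246, 14, 26], 118, [510.5, -41.0], 88.9, [11.4, 36.3], 104.3)
wrist ([297, 254, 25, 72], 1669, [545.7, -247.9], 144.8, [11.1, 34.9], 93.5)
wrist ([304, 373, 21, 40], 832, [552.2, -315.4], 123.8, [11.0, 25.5], 93.4)
pose [ 547.7 -247.2  176.9] yaw 93.4 turn share 0.0003 (-0.0 deg) x -0.0022 y 0.0030 dist 2 z 0.0857
```

Bay a's cassette has popped up: its handle top is at 144.5 and centred under the tool. Next I'll grasp it and lift straight out.

step_arm --pt "0.45 0 -0.001 0 0" --pt "0.45 0 0 0 0" --pt "0.45 0 0 0.04 0" --pt "0.45 0 0 0.045 0" --pt "0.45 0 0 0 0" --pt "0 0 0 0 0" --pt "0 0 0 0 0" --pt "0 0 0 0 0"

```text
time: 11.7
tool_pos: [548.1, -247.8, 136.4]
tcp_rot: [3.14, 0.001, 1.63]
contact_force: [-0.5, -0.2, -0.3]
grip_width: 22.1
finger_force: 0.0
```

step_arm --pt "0 0 0 0 0" --pt "0 0 0 0 0" --pt "0 0 0 -0.02 0" --pt "0 0 0 -0.02 0" --pt "0 0 0 -0.02 0" --pt "0 0 0 -0.06 0" --pt "0 0 0 -0.08 0" --pt "0 0 0 0 0"

```text
time: 12.5
tool_pos: [549.9, -248.8, 242.1]
tcp_rot: [3.132, 0.007, 1.63]
contact_force: [1.3, -0.2, -1.4]
grip_width: 11.6
finger_force: 29.9
```

Run:
```python
from h import *
for n in ['scene','side']: [print(n,x) for x in handles(cap(n),area=60)]
a=np.radians(9.5); X=np.array([np.cos(a),np.sin(a)]); Y=np.array([-X[1],X[0]]); T=np.array([472.3,237.9])
for sx in(25.2,-36.8):
    for sy in(28,-28): print(sx,sy,(T+sx*X+sy*Y).round(1))
p=T+25.2*X+28*Y
go(*p,yaw=99.5)
```

```text
scene ([279, 234, 12, 21], 76, [512.1, -43.6], 86.7, [12.9, 33.9], 105.8)
scene ([296, 262, 18, 19], 93, [598.8, -81.0], 86.8, [33.5, 14.4], 75.5)
scene ([171, 302, 23, 28], 152, [554.4, -316.4], 122.9, [14.4, 34.4], 96.8)
side ([418, 141, 15, 22], 43, [550.1, -313.6], 124.8, [9.0, 37.6], 101.3)
side ([321, 211, 20, 21], 109, [596.9, -78.7], 88.4, [36.9, 13.7], 67.7)
side ([350, 246, 14, 26], 117, [510.1, -40.8], 88.7, [11.1, 37.4], 104.4)
25.2 28 [492.5 269.7]
25.2 -28 [501.8 214.4]
-36.8 28 [431.4 259.4]
-36.8 -28 [440.6 204.2]
pose [ 547.8 -247.6  236.6] yaw 93.4 turn share -0.0676 (6.1 deg) x 1.0387 y 0.0617 dist 520
```

step_arm --pt "0 0 0 0 -0.0676" --pt "0 0.03 0.002 0 0" --pt "0 0.05 0.003 0 0" --pt "0 0.066 0.004 0 0" --pt "0 0.066 0.004 0 0" --pt "0 0.066 0.004 0 0" --pt "0 0.066 0.004 0 0" --pt "0 0.066 0.004 0 0"

```text
time: 13.4
tool_pos: [524.7, -40.9, 234.2]
tcp_rot: [-3.14, -0.001, 1.734]
contact_force: [1.3, 0.7, -2.4]
grip_width: 12.2
finger_force: 29.9
```

step_arm --pt "0 0.066 0.004 0 0" --pt "0 0.066 0.004 0 0" --pt "0 0.066 0.004 0 0" --pt "0 0.066 0.004 0 0" --pt "0 0.066 0.004 0 0" --pt "0 0.066 0.004 0 0" --pt "0 0.066 0.004 0 0" --pt "0 0.05 0.003 0 0"

```text
time: 14.2
tool_pos: [497.2, 214.2, 234.2]
tcp_rot: [-3.139, -0.001, 1.735]
contact_force: [0.3, 0.3, -2.1]
grip_width: 11.9
finger_force: 29.9
```

step_arm --pt "0 0.03 0.002 0 0" --pt "0 0.02 0.002 0 0" --pt "0 0 0 0 0" --pt "0 0 0 0 0"

```text
time: 14.6
tool_pos: [496.9, 236.1, 235.0]
tcp_rot: [-3.141, 0.001, 1.736]
contact_force: [0.6, 0.0, -1.6]
grip_width: 11.6
finger_force: 29.9
```

Run:
```python
from h import *
for n in ['scene','side']: [print(n,x) for x in handles(cap(n,n+'3.png'),area=40)]
go(492.5,269.7,yaw=99.5); print(tray(load('side')))
```

```text
scene ([279, 234, 12, 21], 68, [511.4, -42.9], 87.2, [12.8, 35.5], 106.2)
scene ([296, 262, 18, 19], 95, [598.4, -80.6], 86.6, [34.0, 13.6], 68.7)
scene ([171, 302, 23, 28], 145, [554.5, -316.9], 123.2, [13.9, 34.4], 91.4)
side ([321, 211, 20, 21], 111, [596.1, -78.1], 88.3, [35.8, 14.6], 74.4)
side ([350, 246, 14, 26], 120, [510.3, -41.2], 88.8, [11.5, 36.3], 105.7)
pose [497.1 235.8 235.2] yaw 99.4 turn share -0.0010 (0.1 deg) x 0.0685 y 0.0021 dist 34 
(np.int64(7582), ((471.8653564453125, 238.48695373535156), (133.56268310546875, 121.09495544433594), 9.786453247070312), np.float64(90.30843367870479), np.float64(189.24783821689493))
```

View pics/scene3.png

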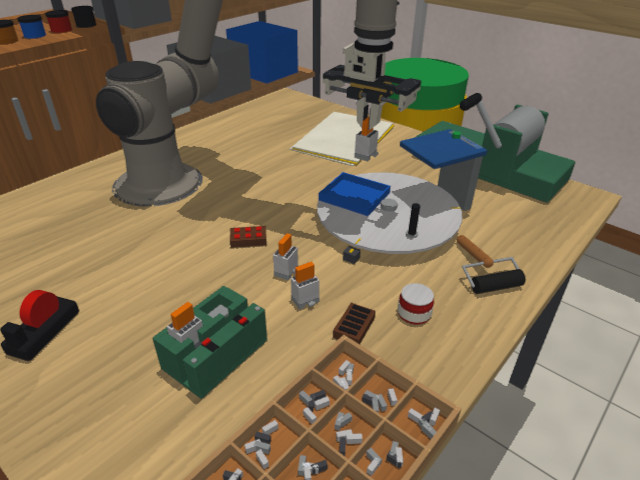

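Cassette a hangs upright at (366,143) over the tray. I'll move the remaining 34 mm and lower it.

step_arm --pt "0 0.035 0.001 0 0" --pt "0 0.033 0.001 0 0" --pt "0 0 0 0 0" --pt "0 0 0 0.08 0" --pt "0 0 0 0.07 0" --pt "0 0 0 0.04 0" --pt "0 0 0 0.03 0" --pt "0 0 0 0 0"

```text
time: 15.5
tool_pos: [491.1, 269.5, 123.1]
tcp_rot: [-3.137, 0.001, 1.736]
contact_force: [0.5, -0.7, -2.1]
grip_width: 11.8
finger_force: 30.0
```

step_arm --pt "0 0 0 0.006 0" --pt "0 0 0 0.004 0" --pt "0 0 0 0 0" --pt "0 0 0 0 0"

```text
time: 15.9
tool_pos: [492.6, 270.6, 120.9]
tcp_rot: [3.14, -0.0, 1.737]
contact_force: [0.1, -0.1, -1.3]
grip_width: 11.9
finger_force: 30.0
```

step_arm --pt "0 0 0 0.003 0" --pt "0 0 0 0 0" --pt "0 0 0 0 0"

```text
time: 16.2
tool_pos: [492.7, 271.0, 119.8]
tcp_rot: [3.14, -0.001, 1.737]
contact_force: [-1.0, 1.0, 6.4]
grip_width: 11.6
finger_force: 30.0
```

step_arm --pt "0.4 0 0 0 0" --pt "0.4 0 0 0 0" --pt "0.4 0 0 0 0" --pt "0.4 0 0 0 0" --pt "0.4 0 0 -0.05 0" --pt "0.4 0 0 -0.08 0" --pt "0.4 0 0 -0.08 0" --pt "0 0 0 -0.01 0.0676"

```text
time: 17.0
tool_pos: [494.4, 271.3, 234.0]
tcp_rot: [3.133, -0.003, 1.629]
contact_force: [0.4, 0.4, 0.3]
grip_width: 32.2
finger_force: 0.0
```

Run:
```python
from h import *
for n in ['scene','side','wrist']: [print(n,x) for x in handles(cap(n,n+'4.png'),area=40)]
go(552,-315.3,yaw=93.4)
```

```text
scene ([367, 158, 11, 18], 38, [494.7, 269.6], 127.2, [10.4, 36.3], 99.9)
scene ([279, 234, 12, 20], 69, [511.3, -43.6], 86.6, [13.2, 36.3], 104.6)
scene ([296, 262, 18, 19], 99, [598.9, -80.8], 86.4, [34.3, 14.6], 77.4)
scene ([171, 302, 22, 28], 146, [555.3, -317.1], 123.3, [13.0, 34.5], 93.2)
side ([350, 247, 14, 25], 116, [509.9, -41.1], 88.6, [11.9, 35.6], 105.0)
side ([213, 373, 25, 33], 238, [492.7, 271.9], 129.7, [11.7, 35.2], 97.6)
wrist ([306, 263, 17, 8], 66, [495.4, 256.2], 128.8, [10.9, 4.4], 29.9)
pose [492.2 270.4 228.8] yaw 93.5 turn share 0.0014 (-0.1 deg) x -1.1764 y 0.0499 dist 589
```

View pics/wrist4.png

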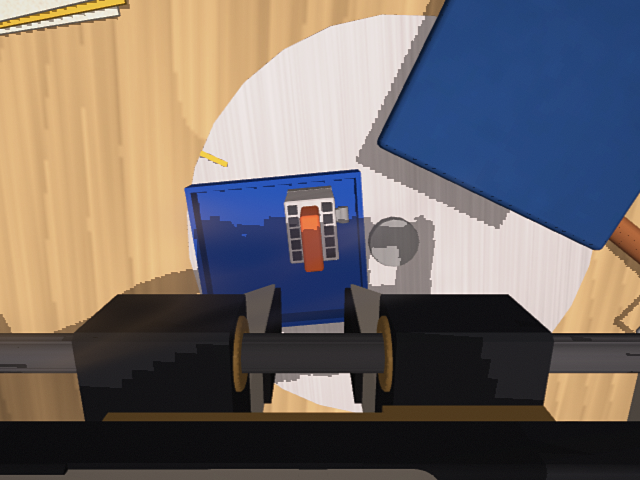

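Cassette a stands in the tray's rear +y corner at pixel (312,235). Next is bay b.

step_arm --pt "0 -0.09 0.004 0 0" --pt "0 -0.09 0.004 0 0" --pt "0 -0.09 0.004 0 0" --pt "0 -0.09 0.004 0 0" --pt "0 -0.09 0.004 0 0" --pt "0 -0.09 0.004 0 0" --pt "0 -0.09 0.004 0 0" --pt "0 -0.09 0.004 0 0"

```text
time: 17.95
tool_pos: [528.9, -89.6, 227.1]
tcp_rot: [-3.139, -0.001, 1.633]
contact_force: [1.2, 0.5, 0.3]
grip_width: 0.3
finger_force: 0.0
```

step_arm --pt "0 -0.09 0.004 0 0" --pt "0 -0.09 0.004 0 0" --pt "0 -0.09 0.004 0 0" --pt "0 -0.09 0.004 0 0" --pt "0 -0.09 0.002 0 0" --pt "0 0 0 0.08 0" --pt "0 0 0 0.03 0" --pt "0 0 0 0 0"

```text
time: 18.75
tool_pos: [550.0, -311.1, 168.7]
tcp_rot: [-3.135, -0.006, 1.632]
contact_force: [-0.1, 0.0, -0.6]
grip_width: 0.6
finger_force: 0.0
```

Run:
```python
from h import *
for n in ['scene','wrist']: [print(n,x) for x in handles(cap(n),area=40)]
go(552.5,-315.6,140,yaw=93.4)
```

```text
scene ([367, 158, 11, 17], 45, [495.3, 268.9], 126.9, [13.0, 33.6], 104.2)
scene ([279, 234, 12, 21], 70, [512.1, -43.6], 86.9, [13.9, 35.5], 111.9)
scene ([296, 262, 18, 19], 102, [597.9, -80.9], 86.5, [33.3, 15.5], 79.2)
scene ([171, 302, 23, 28], 152, [554.6, -316.6], 122.9, [13.2, 35.4], 94.2)
wrist ([304, 252, 24, 36], 697, [551.6, -307.5], 123.8, [11.2, 17.8], 94.2)
pose [ 551.9 -311.8  173. ] yaw 93.5 turn share 0.0011 (-0.1 deg) x -0.0077 y 0.0007 dist 4 z 0.0659
```

step_arm --pt "0 -0.0075 0.0005 0.03 0" --pt "0 0 0 0.036 0" --pt "0 0 0 0.012 0" --pt "0 0 0 0.01 0" --pt "0 0 0 0.01 0" --pt "0 0 0 0.008 0" --pt "0 0 0 0 0" --pt "0 0 0 0 0"

```text
time: 19.65
tool_pos: [552.0, -316.3, 123.3]
tcp_rot: [-3.141, 0.002, 1.631]
contact_force: [-7.9, 1.5, 12.1]
grip_width: 0.4
finger_force: 6.3
```

step_arm --pt "0 0 0 0.005 0" --pt "0 0 0 0.004 0" --pt "0 0 0 0.003 0" --pt "0 0 0 0 0" --pt "0 0 0 0 0"

```text
time: 20.15
tool_pos: [551.9, -316.4, 118.1]
tcp_rot: [-3.142, 0.002, 1.631]
contact_force: [-10.4, 2.0, 16.7]
grip_width: 0.8
finger_force: 8.4
```

```bash
cat >> h.py <<'E'
def flags(c):
    P=cloud(c); hsv=cv2.cvtColor(c['im'],cv2.COLOR_RGB2HSV)
    m=((hsv[...,0]<4)|(hsv[...,0]>176))&(hsv[...,1]>180)&(P[...,2]>65)&(P[...,2]<95)&(P[...,1]<-200)&(P[...,1]>-360)&(P[...,0]>520)
    k,l,s,_=cv2.connectedComponentsWithStats(m.astype(np.uint8))
    return [np.median(P[l==i],0).round(1).tolist() for i in range(1,k) if s[i,4]>8]
E
python3 - <<'E'
from h import *
print(flags(load('scene')),flags(cap('scene')))
E
```

```text
[[610.5, -245.1, 80.6], [603.3, -313.3, 80.9]] [[610.9, -245.7, 80.7], [614.3, -313.7, 80.4]]
```

Flag b moved 11 mm, so catch b is open. I'll rise and open the fingers.

step_arm --pt "0 0 0 -0.02 0" --pt "0 0 0 -0.04 0" --pt "0 0 0 -0.06 0" --pt "0.45 0 0 0 0" --pt "0.45 0 0 0 0" --pt "0.45 0 0 0 0" --pt "0.45 0 0 0 0" --pt "0.45 0 0 0 0"

```text
time: 21.0
tool_pos: [552.3, -315.5, 173.7]
tcp_rot: [-3.14, -0.001, 1.63]
contact_force: [-0.5, 0.2, 0.7]
grip_width: 35.6
finger_force: 0.0
```

Run:
```python
from h import *
for n in ['scene','side','wrist']: [print(n,x) for x in handles(cap(n),area=40)]
print(flags(load('scene')));go(551,-315.6,134,yaw=93.4)
```

```text
scene ([367, 158, 11, 18], 44, [495.0, 268.6], 127.2, [12.5, 35.6], 96.1)
scene ([279, 234, 12, 21], 77, [512.7, -44.1], 86.6, [13.9, 34.6], 112.2)
scene ([296, 262, 18, 19], 98, [597.8, -80.9], 86.6, [34.0, 14.1], 70.0)
scene ([168, 296, 23, 24], 100, [552.6, -318.0], 143.7, [13.1, 33.3], 97.6)
side ([421, 133, 15, 23], 71, [550.0, -315.2], 145.1, [10.7, 38.8], 91.9)
side ([321, 211, 20, 22], 109, [596.5, -78.8], 88.5, [35.8, 12.7], 73.8)
side ([350, 246, 14, 26], 119, [510.1, -40.8], 88.9, [11.3, 35.5], 105.6)
side ([213, 373, 23, 33], 225, [493.6, 271.9], 129.7, [11.8, 35.1], 98.6)
wrist ([296, 254, 26, 73], 1754, [550.3, -315.6], 144.7, [11.4, 35.3], 92.8)
[[610.7, -245.0, 80.6], [614.4, -313.4, 80.6]]
pose [ 552.5 -315.7  174.2] yaw 93.4 turn share 0.0002 (-0.0 deg) x 0.0003 y -0.0029 dist 1 z 0.0804
```

Popped up. I'll grasp it and lift.

step_arm --pt "0.45 0 -0.003 0.04 0" --pt "0.45 0 0 0.04 0" --pt "0.45 0 0 0 0" --pt "0 0 0 0 0" --pt "0 0 0 0 0" --pt "0 0 0 0 0" --pt "0 0 0 0 0" --pt "0 0 0 0 0"

```text
time: 21.95
tool_pos: [551.2, -316.0, 135.4]
tcp_rot: [3.141, 0.001, 1.63]
contact_force: [-0.1, -0.6, 2.5]
grip_width: 11.6
finger_force: 30.0
```

step_arm --pt "0 0 0 -0.02 0" --pt "0 0 0 -0.02 0" --pt "0 0 0 -0.02 0" --pt "0 0 0 -0.06 0" --pt "0 0 0 -0.08 0" --pt "0 0 0 0 -0.0676" --pt "0 0 0 0 0"

```text
time: 22.65
tool_pos: [551.5, -316.0, 236.8]
tcp_rot: [3.139, 0.002, 1.738]
contact_force: [0.5, 0.5, -3.2]
grip_width: 11.8
finger_force: 30.0
```

Run:
```python
from h import *
c=cap('scene');[print(x) for x in handles(c)]
go(501.8,214.4,yaw=99.5)
```

```text
([367, 158, 11, 18], 45, [494.9, 270.1], 126.9, [12.8, 37.5], 105.1)
([279, 234, 12, 21], 71, [512.5, -43.0], 86.9, [12.8, 33.7], 103.9)
([296, 262, 18, 19], 95, [598.4, -81.2], 87.1, [34.8, 13.7], 76.2)
pose [ 550.9 -315.7  235.2] yaw 99.4 turn share -0.0012 (0.1 deg) x 1.0618 y 0.0781 dist 532
```

step_arm --pt "0 0.03 0.002 0 0" --pt "0 0.05 0.004 0 0" --pt "0 0.066 0.005 0 0" --pt "0 0.066 0.005 0 0" --pt "0 0.066 0.005 0 0" --pt "0 0.066 0.005 0 0" --pt "0 0.066 0.005 0 0" --pt "0 0.066 0.005 0 0"

```text
time: 23.5
tool_pos: [528.2, -75.6, 233.9]
tcp_rot: [-3.14, -0.001, 1.735]
contact_force: [0.4, -0.2, -2.8]
grip_width: 11.7
finger_force: 30.0
```

step_arm --pt "0 0.066 0.005 0 0" --pt "0 0.066 0.005 0 0" --pt "0 0.066 0.005 0 0" --pt "0 0.066 0.005 0 0" --pt "0 0.066 0.005 0 0" --pt "0 0.066 0.005 0 0" --pt "0 0.066 0.004 0 0" --pt "0 0.066 0.004 0 0"

```text
time: 24.3
tool_pos: [503.0, 187.3, 233.9]
tcp_rot: [-3.139, -0.0, 1.735]
contact_force: [0.6, 0.6, -2.8]
grip_width: 11.7
finger_force: 30.0
```

step_arm --pt "0 0.04 0.003 0 0" --pt "0 0.018 0.001 0 0" --pt "0 0 0 0 0" --pt "0 0 0 0 0"

```text
time: 24.7
tool_pos: [501.5, 213.8, 234.4]
tcp_rot: [-3.141, 0.0, 1.736]
contact_force: [0.4, -0.6, -3.2]
grip_width: 11.5
finger_force: 30.0
```

Run:
```python
from h import *
go(501.8,214.4,119,yaw=99.5)
```

```text
pose [501.5 213.8 234.4] yaw 99.5 turn share -0.0003 (0.0 deg) x 0.0012 y 0.0007 dist 1 z 0.2308
```

step_arm --pt "0 0 0 0.08 0" --pt "0 0 0 0.07 0" --pt "0 0 0 0.04 0" --pt "0 0 0 0.03 0" --pt "0 0 0 0.005 0" --pt "0 0 0 0.003 0" --pt "0 0 0 0 0" --pt "0 0 0 0 0"

```text
time: 25.5
tool_pos: [502.5, 214.3, 121.7]
tcp_rot: [3.14, -0.0, 1.736]
contact_force: [0.3, -0.2, -1.8]
grip_width: 12.0
finger_force: 30.0
```

step_arm --pt "0 0 0 0.003 0" --pt "0 0 0 0 0" --pt "0 0 0 0 0"

```text
time: 25.8
tool_pos: [501.9, 214.4, 119.4]
tcp_rot: [3.141, -0.0, 1.737]
contact_force: [0.1, -0.2, -2.1]
grip_width: 11.8
finger_force: 30.0
```

step_arm --pt "0 0 0 0.003 0" --pt "0 0 0 0 0" --pt "0 0 0 0 0"

```text
time: 26.1
tool_pos: [502.1, 214.5, 119.3]
tcp_rot: [3.14, -0.0, 1.737]
contact_force: [-3.2, -1.0, 10.5]
grip_width: 12.0
finger_force: 30.0
```

step_arm --pt "0.4 0 0 0 0" --pt "0.4 0 0 0 0" --pt "0.4 0 0 0 0" --pt "0.4 0 0 0 0" --pt "0.4 0 0 -0.05 0" --pt "0.4 0 0 -0.08 0" --pt "0.4 0 0 -0.08 0" --pt "0.4 0 0 0 0"

```text
time: 26.9
tool_pos: [504.6, 215.1, 228.3]
tcp_rot: [3.131, -0.001, 1.737]
contact_force: [0.0, 0.6, -0.3]
grip_width: 36.6
finger_force: 0.0
```

Run:
```python
from h import *
for n in ['scene','side']: [print(n,x) for x in handles(cap(n),area=40)]
go(511,-42,yaw=105.5)
```

```text
scene ([355, 158, 23, 28], 84, [499.5, 241.1], 127.4, [12.7, 95.8], 98.4)
scene ([279, 233, 12, 21], 70, [512.0, -44.4], 87.0, [12.7, 37.1], 107.2)
scene ([296, 262, 18, 19], 99, [597.2, -81.2], 86.2, [35.3, 13.5], 72.2)
side ([321, 211, 20, 21], 114, [596.2, -78.7], 88.2, [36.5, 12.5], 71.1)
side ([350, 246, 14, 26], 126, [510.0, -41.2], 88.9, [12.0, 37.0], 104.9)
side ([240, 339, 22, 32], 209, [501.8, 214.3], 129.5, [11.9, 35.9], 98.3)
side ([213, 373, 25, 33], 228, [493.3, 271.7], 130.1, [12.0, 35.7], 98.8)
pose [502.2 214.4 223.4] yaw 99.5 turn share -0.0666 (6.0 deg) x -0.4989 y -0.1201 dist 257
```

Both magazine cassettes are in. Next is the loose one at (511, -42).

step_arm --pt "0.45 0 0 0 -0.067" --pt "0.45 -0.083 -0.02 0 0" --pt "0.45 -0.083 -0.02 0 0" --pt "0.45 -0.083 -0.02 0 0" --pt "0.45 -0.083 -0.02 0 0" --pt "0.45 -0.083 -0.02 0 0" --pt "0.45 -0.083 -0.02 0 0" --pt "0.45 0 0 0.08 0"

```text
time: 27.8
tool_pos: [513.3, -46.8, 184.8]
tcp_rot: [3.135, 0.005, 1.837]
contact_force: [0.3, 0.5, -0.5]
grip_width: 41.2
finger_force: 0.0
```

step_arm --pt "0.45 0 0 0.06 0" --pt "0.45 0 0 0 0" --pt "0.45 0 0 0 0" --pt "0.45 0 0 0 0"

```text
time: 28.2
tool_pos: [511.5, -41.5, 153.8]
tcp_rot: [3.14, 0.001, 1.842]
contact_force: [-0.1, -0.5, 0.6]
grip_width: 41.4
finger_force: 0.0
```

Run:
```python
from h import *
for n in ['scene','side','wrist']: [print(n,x) for x in handles(cap(n,n+'5.png'),area=40)]
go(511,-42.5,78,yaw=105.5)
```

```text
scene ([355, 158, 23, 28], 100, [500.0, 242.2], 127.0, [13.6, 95.1], 99.4)
scene ([279, 234, 12, 21], 67, [512.3, -42.3], 87.0, [11.3, 36.6], 107.6)
scene ([296, 262, 18, 19], 95, [598.3, -80.7], 87.0, [32.9, 13.8], 66.6)
side ([321, 212, 16, 20], 75, [597.8, -75.5], 88.6, [27.7, 13.3], 69.7)
side ([350, 246, 14, 26], 110, [510.0, -41.0], 89.2, [11.3, 36.0], 103.7)
side ([241, 339, 20, 32], 191, [502.0, 214.3], 129.7, [11.0, 35.7], 98.8)
side ([213, 373, 23, 33], 224, [493.2, 271.6], 130.0, [11.6, 34.9], 98.2)
wrist ([299, 231, 16, 4], 40, [503.7, -25.4], 87.1, [7.8, 1.5], 19.2)
wrist ([299, 259, 21, 35], 610, [511.4, -48.5], 87.8, [10.7, 19.7], 105.8)
pose [511.5 -41.5 154. ] yaw 105.6 turn share 0.0007 (-0.1 deg) x -0.0017 y -0.0015 dist 1 z 0.1520
```

View pics/wrist5.png

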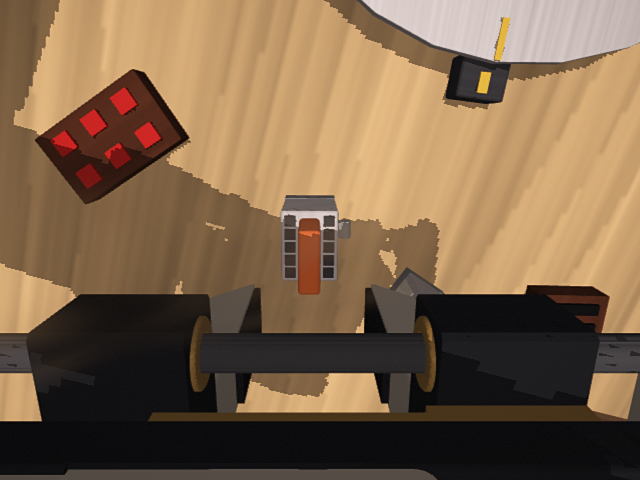

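The handle (309,257) is centred between the fingers, with the lug on the right (+x). I'll grasp it.

step_arm --pt "0.45 -0.001 -0.001 0.07 0" --pt "0.45 0 0 0.06 0" --pt "0.45 0 0 0.022 0" --pt "0.45 0 0 0 0" --pt "0 0 0 0 0" --pt "0 0 0 0 0" --pt "0 0 0 0 0" --pt "0 0 0 0 0"

```text
time: 29.15
tool_pos: [510.9, -42.3, 77.5]
tcp_rot: [3.14, 0.001, 1.842]
contact_force: [0.2, 0.6, -0.0]
grip_width: 14.0
finger_force: 0.0
```

step_arm --pt "0 0 0 0 0" --pt "0 0 0 -0.04 0" --pt "0 0 0 -0.08 0" --pt "0 0 0 -0.08 0" --pt "0 0 0 -0.08 0" --pt "0 0 0 -0.034 0.066" --pt "0 0 0 0 0" --pt "0 0 0 0 0"

```text
time: 29.95
tool_pos: [509.7, -42.1, 232.7]
tcp_rot: [-3.14, -0.001, 1.741]
contact_force: [-0.6, -0.2, -2.9]
grip_width: 11.9
finger_force: 30.0
```

Run:
```python
from h import *
c=cap('scene');[print(x) for x in handles(c)]
go(431.4,259.4,119,yaw=99.5)
```

```text
([355, 158, 23, 28], 91, [499.0, 239.9], 127.7, [14.1, 89.6], 99.3)
([296, 262, 18, 19], 91, [598.6, -81.3], 86.8, [34.6, 12.3], 70.2)
pose [509.4 -42.  232. ] yaw 99.7 turn share 0.0024 (-0.2 deg) x 0.6203 y -0.0544 dist 311 z 0.2260
```

step_arm --pt "0 0.03 -0.003 0 0.002" --pt "0 0.066 -0.006 0 0" --pt "0 0.066 -0.006 0 0" --pt "0 0.066 -0.006 0 0" --pt "0 0.066 -0.006 0 0" --pt "0 0.066 -0.006 0 0" --pt "0 0.066 -0.006 0 0" --pt "0 0.066 -0.006 0 0"

```text
time: 30.8
tool_pos: [446.2, 198.5, 232.3]
tcp_rot: [-3.139, -0.0, 1.736]
contact_force: [0.9, 1.0, -2.9]
grip_width: 11.5
finger_force: 30.0
```

step_arm --pt "0 0.066 -0.006 0 0" --pt "0 0.04 -0.003 0 0" --pt "0 0.022 -0.001 0 0" --pt "0 0 0 0 0" --pt "0 0 0 0 0"

```text
time: 31.3
tool_pos: [432.3, 258.6, 233.1]
tcp_rot: [-3.14, 0.001, 1.736]
contact_force: [-0.0, -0.8, -2.6]
grip_width: 12.0
finger_force: 30.0
```

Run:
```python
from h import *
for n in ['scene','side']: [print(n,x) for x in handles(cap(n),area=40)]
print(tray(load('side')))
go(431.4,259.4,119,yaw=99.5)
```

```text
scene ([355, 158, 23, 28], 86, [499.8, 241.9], 127.1, [11.9, 95.7], 98.8)
scene ([296, 262, 18, 20], 96, [598.0, -81.3], 86.8, [33.8, 13.7], 71.7)
side ([213, 373, 25, 33], 241, [493.3, 271.8], 129.3, [12.5, 36.5], 98.5)
(np.int64(3492), ((473.0733947753906, 242.50064086914062), (137.19271850585938, 117.39702606201172), 8.49770736694336), np.float64(88.55125322931949), np.float64(186.8094742105526))
pose [432.7 258.2 233.5] yaw 99.4 turn share -0.0016 (0.1 deg) x 0.0028 y -0.0022 dist 2 z 0.2289
```

step_arm --pt "0 0.0025 -0.002 0.07 0" --pt "0 0 0 0.07 0" --pt "0 0 0 0.05 0" --pt "0 0 0 0.026 0" --pt "0 0 0 0.006 0" --pt "0 0 0 0.003 0" --pt "0 0 0 0 0" --pt "0 0 0 0 0"

```text
time: 32.2
tool_pos: [432.0, 260.2, 122.2]
tcp_rot: [3.14, -0.0, 1.735]
contact_force: [0.2, 0.4, -1.8]
grip_width: 11.9
finger_force: 30.0
```

step_arm --pt "0 0 0 0.003 0" --pt "0 0 0 0 0" --pt "0 0 0 0 0"

```text
time: 32.5
tool_pos: [431.4, 260.2, 119.9]
tcp_rot: [3.141, -0.0, 1.735]
contact_force: [0.0, -0.1, -1.7]
grip_width: 11.6
finger_force: 30.0
```

step_arm --pt "0 0 0 0.003 0" --pt "0 0 0 0 0" --pt "0 0 0 0 0"

```text
time: 32.8
tool_pos: [431.5, 260.2, 118.3]
tcp_rot: [3.141, -0.0, 1.735]
contact_force: [-0.2, 0.5, -1.5]
grip_width: 11.6
finger_force: 30.0
```

step_arm --pt "0 0 0 0.002 0" --pt "0 0 0 0 0" --pt "0 0 0 0 0"

```text
time: 33.1
tool_pos: [431.6, 260.3, 118.3]
tcp_rot: [3.14, -0.0, 1.735]
contact_force: [-3.6, -0.5, 7.2]
grip_width: 11.8
finger_force: 30.0
```

Down. I'll release, rise and re-measure the last loose cassette.

step_arm --pt "0.32 0 0 0 0" --pt "0.32 0 0 0 0" --pt "0.32 0 0 0 0" --pt "0.32 0 0 0 0" --pt "0.32 0 0 -0.05 0" --pt "0.32 0 0 -0.08 0" --pt "0.32 0 0 -0.08 0" --pt "0.32 0 0 0 0"

```text
time: 33.9
tool_pos: [433.9, 261.3, 227.4]
tcp_rot: [3.131, -0.002, 1.735]
contact_force: [-0.4, -0.4, -0.4]
grip_width: 29.3
finger_force: 0.0
```

Run:
```python
from h import *
for n in ['scene','side']: [print(n,x) for x in handles(cap(n),area=40)]
go(597,-79.5,yaw=72)
```

```text
scene ([344, 152, 10, 17], 33, [434.0, 259.2], 127.8, [10.8, 33.3], 104.6)
scene ([355, 158, 23, 28], 82, [500.1, 241.7], 127.3, [12.3, 93.5], 98.5)
scene ([296, 262, 18, 20], 96, [597.2, -80.1], 86.5, [34.1, 15.5], 75.2)
side ([213, 373, 25, 33], 242, [492.7, 271.7], 129.6, [12.7, 36.0], 97.9)
side ([253, 397, 24, 34], 256, [431.4, 261.5], 129.6, [11.9, 35.0], 99.4)
pose [431.5 260.2 222.7] yaw 99.4 turn share 0.3046 (-27.4 deg) x -0.5440 y 0.5247 dist 378
```

step_arm --pt "0.45 0 0 0 0.076" --pt "0.45 0 0 0 0.076" --pt "0.45 0 0 0 0.076" --pt "0.45 0 0 0 0.076" --pt "0.45 -0.06 0.058 0 0" --pt "0.45 -0.06 0.058 0 0" --pt "0.45 -0.06 0.058 0 0" --pt "0.45 -0.06 0.058 0 0"

```text
time: 34.8
tool_pos: [504.3, 108.8, 220.3]
tcp_rot: [-3.138, 0.001, 1.258]
contact_force: [0.9, 0.2, 0.6]
grip_width: 41.2
finger_force: 0.0
```

step_arm --pt "0.45 -0.06 0.058 0 0" --pt "0.45 -0.06 0.058 0 0" --pt "0.45 -0.06 0.058 0 0" --pt "0.45 -0.06 0.058 0 0" --pt "0.45 -0.062 0.06 0 0" --pt "0.45 0 0 0.08 0" --pt "0.45 0 0 0.06 0" --pt "0.45 0 0 0 0"

```text
time: 35.6
tool_pos: [593.5, -77.9, 145.8]
tcp_rot: [-3.129, 0.001, 1.257]
contact_force: [-0.5, 0.3, -0.3]
grip_width: 41.0
finger_force: 0.0
```

step_arm --pt "0.45 0 0 0 0" --pt "0.45 0 0 0 0"

```text
time: 35.8
tool_pos: [597.9, -78.3, 153.6]
tcp_rot: [3.139, -0.0, 1.258]
contact_force: [-0.3, -0.2, 1.5]
grip_width: 41.4
finger_force: 0.0
```

Run:
```python
from h import *
for n in ['scene','side','wrist']: [print(n,x) for x in handles(cap(n,n+'6.png'),area=40)]
go(597,-79.5,78,yaw=72)
```

```text
scene ([344, 152, 10, 17], 40, [434.1, 258.0], 127.2, [11.9, 37.7], 104.5)
scene ([355, 158, 23, 28], 90, [499.3, 241.5], 127.2, [12.7, 92.2], 98.8)
scene ([296, 262, 18, 20], 93, [598.3, -81.2], 86.4, [33.0, 15.2], 74.2)
side ([321, 211, 20, 21], 104, [596.2, -78.6], 88.7, [36.1, 14.3], 70.2)
side ([241, 339, 20, 32], 195, [501.9, 214.7], 129.8, [11.2, 36.0], 101.1)
side ([213, 373, 23, 33], 230, [493.2, 272.1], 129.8, [11.5, 35.2], 99.5)
side ([253, 396, 23, 35], 252, [431.7, 261.4], 129.9, [12.0, 35.8], 99.6)
wrist ([299, 256, 21, 41], 703, [593.9, -84.4], 87.7, [23.1, 10.8], 71.9)
pose [597.8 -78.2 153.8] yaw 72.1 turn share 0.0009 (-0.1 deg) x -0.0029 y -0.0008 dist 1 z 0.1517
```

View pics/wrist6.png

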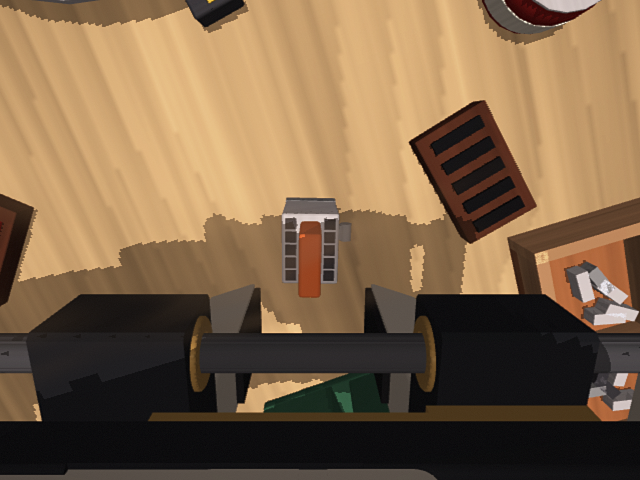

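The last cassette is aligned: handle at (310,258), lug on the right. Grasping it.

step_arm --pt "0.45 -0.002 -0.001 0.07 0" --pt "0.45 0 0 0.06 0" --pt "0.45 0 0 0.021 0" --pt "0.45 0 0 0 0" --pt "0 0 0 0 0" --pt "0 0 0 0 0" --pt "0 0 0 0 0" --pt "0 0 0 0 0"

```text
time: 36.75
tool_pos: [596.7, -79.3, 77.6]
tcp_rot: [3.14, -0.0, 1.258]
contact_force: [0.3, -0.1, 0.8]
grip_width: 13.6
finger_force: 0.0
```

step_arm --pt "0 0 0 0 0" --pt "0 0 0 -0.04 0" --pt "0 0 0 -0.08 0" --pt "0 0 0 -0.08 0" --pt "0 0 0 -0.08 0" --pt "0 0 0 -0.036 -0.0765" --pt "0 0 0 0 -0.0765" --pt "0 0 0 0 -0.0765"

```text
time: 37.55
tool_pos: [596.3, -79.2, 235.3]
tcp_rot: [3.141, 0.0, 1.623]
contact_force: [0.5, 0.7, -2.0]
grip_width: 11.7
finger_force: 30.0
```

step_arm --pt "0 0 0 0 -0.0765" --pt "0 0 0 0 0" --pt "0 0 0 0 0"

```text
time: 37.85
tool_pos: [596.1, -79.1, 234.3]
tcp_rot: [-3.141, -0.0, 1.735]
contact_force: [0.3, 0.1, -2.3]
grip_width: 11.8
finger_force: 30.0
```

Run:
```python
from h import *
c=cap('scene');[print(x) for x in handles(c)]
go(440.6,204.2,118.5,yaw=99.5)
```

```text
([355, 158, 23, 28], 68, [501.9, 242.3], 127.0, [13.1, 89.9], 103.1)
pose [596.2 -79.2 234.4] yaw 99.4 turn share -0.0008 (0.1 deg) x 0.6103 y -0.2134 dist 323 z 0.2319
```

step_arm --pt "0 0.03 -0.0105 0 0" --pt "0 0.064 -0.0224 0 0" --pt "0 0.064 -0.0224 0 0" --pt "0 0.064 -0.0224 0 0" --pt "0 0.064 -0.0224 0 0" --pt "0 0.064 -0.0224 0 0" --pt "0 0.064 -0.0224 0 0" --pt "0 0.064 -0.0224 0 0"

```text
time: 38.7
tool_pos: [472.3, 144.2, 234.8]
tcp_rot: [3.142, -0.0, 1.737]
contact_force: [0.2, 1.0, -2.0]
grip_width: 11.6
finger_force: 30.0
```

step_arm --pt "0 0.064 -0.0224 0 0" --pt "0 0.045 -0.016 0 0" --pt "0 0.023 -0.008 0 0" --pt "0 0 0 0 0" --pt "0 0 0 0 0"

```text
time: 39.2
tool_pos: [440.3, 203.4, 234.8]
tcp_rot: [3.141, 0.0, 1.738]
contact_force: [-1.3, -0.8, -2.0]
grip_width: 11.9
finger_force: 30.0
```

Run:
```python
from h import *
go(440.6,204.2,118.5,yaw=99.5)
c=cap('scene');[print(x) for x in handles(c)]
```

```text
pose [440.3 203.4 234.8] yaw 99.6 turn share 0.0010 (-0.1 deg) x 0.0015 y 0.0008 dist 1 z 0.2326
([344, 152, 10, 17], 36, [433.7, 258.1], 127.5, [9.7, 32.7], 100.1)
([355, 158, 23, 28], 82, [499.5, 241.5], 127.4, [11.8, 91.2], 98.5)
```

step_arm --pt "0 0.001 0 0.07 0" --pt "0 0 0 0.07 0" --pt "0 0 0 0.05 0" --pt "0 0 0 0.028 0" --pt "0 0 0 0.006 0" --pt "0 0 0 0.004 0" --pt "0 0 0 0 0" --pt "0 0 0 0 0"

```text
time: 40.05
tool_pos: [440.7, 204.2, 121.6]
tcp_rot: [3.14, -0.0, 1.738]
contact_force: [0.2, -0.1, -2.4]
grip_width: 11.9
finger_force: 30.0
```

step_arm --pt "0 0 0 0.003 0" --pt "0 0 0 0 0" --pt "0 0 0 0 0"

```text
time: 40.35
tool_pos: [440.1, 204.3, 119.4]
tcp_rot: [3.141, -0.0, 1.738]
contact_force: [0.7, 0.1, -2.1]
grip_width: 11.7
finger_force: 30.0
```

step_arm --pt "0 0 0 0.003 0" --pt "0 0 0 0 0" --pt "0 0 0 0 0"

```text
time: 40.65
tool_pos: [440.4, 204.4, 118.4]
tcp_rot: [3.14, -0.0, 1.738]
contact_force: [-2.6, -0.1, 6.5]
grip_width: 11.7
finger_force: 30.0
```

All four are placed. I'll release, rise and check the tray, then go to the post.

step_arm --pt "0.32 0 0 0 0" --pt "0.32 0 0 0 0" --pt "0.32 0 0 0 0" --pt "0.32 0 0 0 0" --pt "0.32 0 0 -0.05 0" --pt "0.32 0 0 -0.08 0" --pt "0.32 0 0 -0.08 0" --pt "0.6 0 0 0 -0.077"

```text
time: 41.45
tool_pos: [442.6, 205.0, 227.9]
tcp_rot: [3.131, 0.0, 1.861]
contact_force: [-0.2, -0.6, -0.1]
grip_width: 33.8
finger_force: 0.0
```

step_arm --pt "0.6 0 0 0 -0.078" --pt "0.6 0 0 0 -0.078" --pt "0.6 0 0 0 -0.078" --pt "0.6 0 0 0 -0.078" --pt "0.6 0 0 0 -0.078" --pt "0.6 0 0 0 -0.078" --pt "0.6 0 0 0 0"

```text
time: 42.15
tool_pos: [440.0, 204.2, 222.6]
tcp_rot: [-3.142, -0.0, 2.595]
contact_force: [-0.5, -0.5, 0.6]
grip_width: 55.1
finger_force: 0.0
```

```bash
cat >> h.py <<'E'
def post(c):
    P=cloud(c); hsv=cv2.cvtColor(c['im'],cv2.COLOR_RGB2HSV); rr=np.hypot(P[...,0]-561,P[...,1]-253)
    m=(c['d']>0)&(P[...,2]>104)&(P[...,2]<120)&(rr<140)&(rr>90)&(hsv[...,2]<80)
    return m.sum(),np.median(P[m],0).round(1) if m.sum() else None
E
python3 - <<'E'
from h import *
for n in ['scene','side']: [print(n,x) for x in handles(cap(n,n+'7.png'),area=40)]; print(post(load(n)))
go(659.5,194.5,98,yaw=148.5)
E
```

```text
scene ([344, 152, 10, 17], 36, [434.1, 258.6], 127.4, [10.7, 32.7], 99.3)
scene ([355, 158, 23, 28], 86, [499.8, 240.8], 127.3, [12.6, 92.3], 98.5)
scene ([331, 162, 12, 17], 38, [443.0, 199.9], 127.6, [10.7, 33.2], 103.5)
(np.int64(44), array([660.3, 190.7, 109.9]))
side ([241, 350, 19, 22], 100, [500.3, 222.8], 129.6, [11.5, 18.6], 101.9)
side ([279, 361, 21, 33], 231, [440.7, 204.5], 129.5, [12.1, 35.7], 97.5)
side ([213, 373, 25, 33], 234, [493.5, 272.2], 129.7, [12.7, 35.6], 97.7)
side ([253, 396, 24, 35], 260, [431.5, 261.1], 129.6, [12.2, 35.5], 100.2)
(np.int64(78), array([658. , 196.6, 112.4]))
pose [440.  204.2 222.6] yaw 148.5 turn share -0.0005 (0.0 deg) x -0.3845 y 0.2127 dist 220 z 0.2493
```

View pics/side7.png

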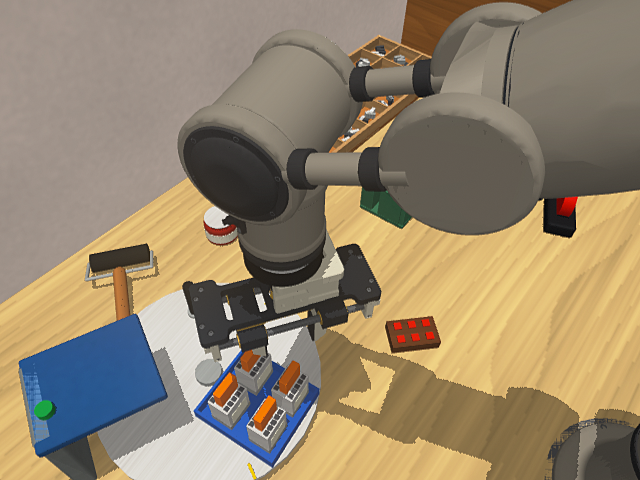

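All four stand upright in the tray, at about (228,400), (252,370), (290,385) and (266,425). On to the post.

step_arm --pt "0.6 -0.077 0.0425 0 0" --pt "0.6 -0.077 0.0425 0 0" --pt "0.6 -0.077 0.0425 0 0" --pt "0.6 -0.077 0.0425 0 0" --pt "0.6 -0.077 0.0425 0 0" --pt "0.6 0 0 0 0" --pt "0.6 0 0 0.07 0" --pt "0.6 0 0 0.07 0"

```text
time: 43.05
tool_pos: [659.9, 194.9, 152.4]
tcp_rot: [3.14, 0.001, 2.592]
contact_force: [0.2, -0.1, -0.8]
grip_width: 55.3
finger_force: 0.0
```

step_arm --pt "0.6 0 0 0.06 0" --pt "0.6 0 0 0.045 0" --pt "0.6 0 0 0 0" --pt "0 0 0 0 0" --pt "0 0 0 0 0" --pt "0 0 0 0 0" --pt "0 0 0 0 0" --pt "0 0 0 0 0"

```text
time: 43.85
tool_pos: [659.7, 194.4, 101.0]
tcp_rot: [-3.141, 0.001, 2.594]
contact_force: [-6.9, -10.9, 7.1]
grip_width: 19.4
finger_force: 6.6
```

step_arm --pt "0 0 0 0 0" --pt "0 0 0 0 0" --pt "0 0.0002 -0.008 0 0.0222" --pt "0 0.0004 -0.012 0 0.0333" --pt "0 0.0006 -0.016 0 0.0444" --pt "0 0.0006 -0.016 0 0.0444" --pt "0 0.0006 -0.016 0 0.0444" --pt "0 0.0006 -0.016 0 0.0444"

```text
time: 44.65
tool_pos: [632.5, 163.4, 101.0]
tcp_rot: [3.139, 0.002, 2.225]
contact_force: [1.2, -0.4, 0.5]
grip_width: 17.2
finger_force: 30.0
```

step_arm --pt "0 0.0006 -0.016 0 0.0444" --pt "0 0.0006 -0.016 0 0.0444" --pt "0 0.0006 -0.016 0 0.0444" --pt "0 0.0006 -0.016 0 0.0444" --pt "0 0.0006 -0.016 0 0.0444" --pt "0 0.0006 -0.016 0 0.0444" --pt "0 0.0006 -0.016 0 0.0444" --pt "0 0.0006 -0.016 0 0.0444"

```text
time: 45.45
tool_pos: [573.8, 138.7, 101.0]
tcp_rot: [3.139, 0.003, 1.667]
contact_force: [2.7, -7.4, 1.7]
grip_width: 17.0
finger_force: 30.0
```

Run:
```python
from h import *
o=bot.get_obs(); p=o['tool_pos']; v=p[:2]-[561,253]; print(p,np.degrees(o['tcp_rot'][2]),np.hypot(*v),np.degrees(np.arctan2(v[1],v[0]))%360,o['contact_force'],o['joint_positions'].round(2))
[print(x) for x in handles(cap('side'),area=40)]
```

```text
[573.80706603 138.65705138 100.9714309 ] 95.50571519879388 115.05794557201854 276.39081984730797 [ 2.73364056 -7.44699681  1.7399944 ] [ 0.11  0.59  1.52 -0.    1.03  0.01]
([209, 381, 30, 20], 232, [492.8, 274.8], 129.5, [34.8, 11.8], 48.2)
([165, 387, 30, 19], 218, [530.6, 316.1], 129.7, [31.8, 13.1], 46.8)
([212, 428, 31, 20], 279, [445.4, 313.6], 129.5, [34.0, 12.1], 47.5)
([161, 435, 34, 20], 303, [485.2, 358.9], 129.7, [34.6, 12.1], 48.7)
```

step_arm --pt "0 0.0006 -0.016 0 0.0444" --pt "0 0.0006 -0.016 0 0.0444" --pt "0 0.0006 -0.016 0 0.0444" --pt "0 0.0006 -0.016 0 0.0444" --pt "0 0.0006 -0.016 0 0.0444" --pt "0 0.0006 -0.016 0 0.0444" --pt "0 0.0006 -0.016 0 0.0444" --pt "0 0.0006 -0.016 0 0.0444"

```text
time: 46.3
tool_pos: [509.8, 148.9, 100.9]
tcp_rot: [3.141, 0.005, 1.109]
contact_force: [-4.0, -15.3, 7.4]
grip_width: 17.3
finger_force: 30.0
```

step_arm --pt "0 0.0006 -0.016 0 0.0444" --pt "0 0.0006 -0.016 0 0.0444" --pt "0 0.0006 -0.016 0 0.0444" --pt "0 0.0006 -0.016 0 0.0444" --pt "0 0.0006 -0.016 0 0.0444" --pt "0 0.0006 -0.016 0 0.0444" --pt "0 0.0004 -0.012 0 0.0333" --pt "0 0.0002 -0.008 0 0.0222"

```text
time: 47.1
tool_pos: [464.5, 187.1, 100.9]
tcp_rot: [3.141, 0.007, 0.605]
contact_force: [-4.8, -26.2, 10.4]
grip_width: 16.9
finger_force: 30.0
```

step_arm --pt "0 0.0003 -0.01 0 0.028" --pt "0 0 0 0 0" --pt "0 0 0 0 0"

```text
time: 47.4
tool_pos: [461.4, 192.1, 100.8]
tcp_rot: [-3.141, 0.007, 0.562]
contact_force: [-12.5, -8.7, 14.9]
grip_width: 17.2
finger_force: 30.0
```

Run:
```python
from h import *
o=bot.get_obs(); p=o['tool_pos']; v=p[:2]-[561,253]; print(p,np.degrees(o['tcp_rot'][2]),np.hypot(*v),np.degrees(np.arctan2(v[1],v[0]))%360,o['contact_force'],o['joint_positions'].round(2))
[print(x) for x in handles(cap('side','side8.png'),area=40)]
```

```text
[461.38824351 192.11508944 100.76289847] 32.219221434698845 116.74533980045334 211.43419694551739 [-12.53758475  -8.7174539   14.90575682] [ 0.24  0.46  1.77 -0.    0.92  1.25]
([150, 347, 11, 24], 24, [597.9, 303.0], 128.7, [2.1, 23.7], 159.2)
([161, 375, 16, 33], 119, [547.7, 320.5], 129.6, [9.9, 36.2], 151.7)
([117, 419, 16, 17], 69, [552.7, 387.2], 129.5, [10.8, 8.8], 72.6)
```

step_arm --pt "0 0.0035 -0.006 0 0.017" --pt "0 0 -0.006 0 0.017" --pt "0 0 0 0 0" --pt "0 0 0 0 0"

```text
time: 47.85
tool_pos: [457.8, 198.5, 100.7]
tcp_rot: [-3.139, 0.011, 0.509]
contact_force: [-18.6, -7.2, 19.0]
grip_width: 16.9
finger_force: 30.0
```

Run:
```python
from h import *
o=bot.get_obs(); p=o['tool_pos']; v=p[:2]-[561,253]; print(p,np.degrees(o['tcp_rot'][2]),np.hypot(*v),np.degrees(np.arctan2(v[1],v[0]))%360,o['contact_force'])
for n in['side','scene']:
  c=cap(n,n+'8.png')
  [print(x) for x in handles(c,area=15)]
  P=cloud(c)
```

```text
[457.78103382 198.50309397 100.68171401] 29.175518355212684 116.72218189653884 207.83287840260257 [-18.59230959  -7.22611186  19.00034179]
([147, 338, 14, 31], 54, [607.5, 298.9], 128.9, [2.9, 35.2], 158.9)
([160, 373, 15, 34], 70, [552.8, 320.1], 129.1, [3.3, 34.5], 158.8)
([115, 420, 13, 12], 21, [557.7, 388.5], 127.2, [9.5, 1.1], 69.9)
([401, 159, 12, 17], 38, [557.3, 321.4], 127.4, [11.1, 35.9], 157.3)
([443, 167, 8, 14], 20, [639.1, 356.9], 126.7, [7.9, 20.0], 160.8)
([417, 169, 12, 18], 43, [609.8, 301.7], 127.0, [11.6, 38.2], 158.3)
```

View pics/side8.png

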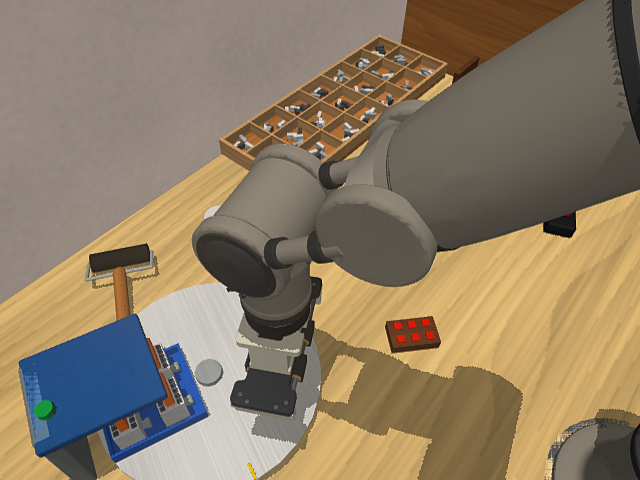

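The tray now sits under the hood with its handles at 158.9° (expected 159.2°). I'll let go, rise and verify.

step_arm --pt "0.6 0 0 0 0" --pt "0.6 0 0 0 0" --pt "0.6 0 0 0 0" --pt "0.6 0 0 0 0" --pt "0.6 0 0 -0.05 0" --pt "0.6 0 0 -0.08 0" --pt "0.6 0 0 -0.08 0" --pt "0.6 0 0 -0.08 0"

```text
time: 48.75
tool_pos: [462.9, 199.8, 246.7]
tcp_rot: [-3.142, 0.0, 0.509]
contact_force: [0.7, 0.4, -1.0]
grip_width: 55.1
finger_force: 0.0
```

step_arm --pt "0.6 -0.09 0 0 0" --pt "0.6 -0.09 0 0 0" --pt "0.6 0 -0.09 0 0" --pt "0.6 0 -0.09 0 0" --pt "0.6 0 0 0 0" --pt "0.6 0 0 0 0"

```text
time: 49.35
tool_pos: [340.2, 235.2, 245.3]
tcp_rot: [3.141, -0.0, 0.512]
contact_force: [-0.7, -0.3, -0.3]
grip_width: 55.1
finger_force: 0.0
```

Run:
```python
from h import *
o=bot.get_obs(); print(o['tool_pos'],o['contact_force'])
for n in['side','scene']:
  c=cap(n,n+'9.png'); [print(x) for x in handles(c,area=15)]
  n_,p=post(c); v=None if p is None else p[:2]-[561,253]; print(n_,p, None if v is None else np.degrees(np.arctan2(v[1],v[0]))%360)
a=cv2.imread('pics/scene9.png')[100:280,290:530]; b=cv2.imread('pics/side9.png')[280:480,0:330]
a=cv2.resize(a,(400,300)); b=cv2.resize(b,(400,300)); cv2.imwrite('pics/f.png',np.hstack([a,b]))
```

```text
[340.22083581 235.19642212 245.31561513] [-0.66119266 -0.28190067 -0.31410525]
([147, 338, 13, 31], 52, [606.2, 299.4], 130.0, [2.8, 34.5], 159.0)
([160, 373, 14, 34], 66, [553.1, 320.3], 129.1, [3.1, 36.2], 159.6)
([115, 420, 13, 12], 21, [557.3, 388.8], 126.7, [8.7, 2.4], 70.9)
149 [457.8 200.5 112.4] 206.963393168053
([401, 159, 12, 17], 36, [557.3, 321.9], 127.1, [11.4, 35.8], 158.6)
([443, 167, 8, 14], 17, [640.4, 355.7], 126.8, [8.2, 16.7], 160.6)
([417, 169, 12, 18], 40, [610.7, 300.1], 126.8, [11.8, 34.1], 160.0)
40 [463.4 196.1 109.7] 210.24183486259963
```

View pics/f.png

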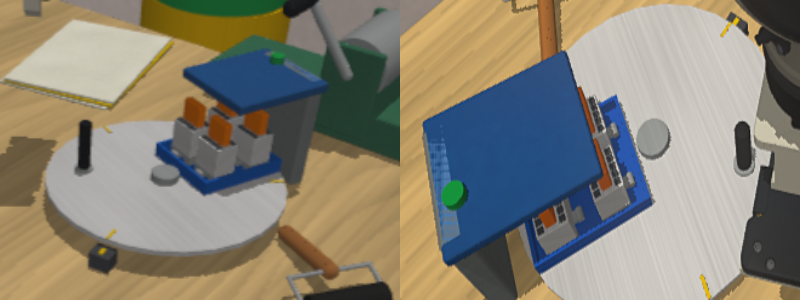

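The tray is under the hood, the post is at about 208.6° (the wash stop), and all four cassettes stand upright in the tray (left half, 175–270, 100–170). The robot is clear, so I'll hand in the job.

```bash
python3 -c "
from plant import bot
print(bot.close_job())"
```

```text
the job is handed in; nothing more can be done
None
```

I turned the carousel to the loading stop, released both latched cassettes with their catches open, stood all four upright in the tray, turned the tray clockwise to the wash stop under the hood, let go and handed the job in at about 49 s; no verdict came back.

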